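Queue the warmed sample vials in the sampler rack

TASK

The four warmed vials stand in run order in the block heater, the first one beside its control panel. Move them to the empty sample rack, upright and one to a compartment, keeping the run order: the first goes to the end farthest from the rack's grip handle (that end enters the sampler first) and the others follow towards the handle. Set each vial down on the compartment floor rather than dropping it in, let none tip over, and leave the beaker and the cap jar on the bench where they are.

Things in the scene. Friction and masses are not known exactly. Their poses are not given: they have to be found in the camera images.
- heater: White block heater, fixed, 329 x 124 mm (x, y), rim 80 mm high. Origin at table level under the middle of its row of four dark modules, which stand at x = -87, -29, 29, 87 mm, y = 0 (which is where varies; tops 90 mm up). Control panel (blue plate, display, knob, keys) on top of its -x end, x -200 to -118 mm; the first place of the row is beside it (x = -87).
- rack: Steel single-row sample rack, fixed, empty, 54 mm wide (y). Origin at table level under the middle of its four open square compartments, inside 46 x 46 mm, centres x = -75, -25, 25, 75 mm, y = 0; floor 4 mm above the table, walls 4 mm thick, tops 30 mm up. Upright grip handle (7 mm bar bow, 45 mm wide in y, 76 mm high) at x = -128 mm; +x is the leading end.
- vial_a: Loose clear glass headspace vial, 23 mm diameter body, 75 mm tall, with a flat silver aluminium crimp cap 21 mm wide and 10 mm tall; about 30 g. Origin at the centre of its underside, z up to the cap. Starts upright in the bore of module_a, standing 45 mm out of the module's top.
- vial_b: Loose amber glass vial, 28 mm diameter, 95 mm tall (the tallest), with a black ribbed screw cap 25 mm wide and 16 mm tall that has a white septum in its middle; about 45 g. Origin at the centre of its underside, z up to the cap. Starts upright in the bore of module_b, standing 53 mm out of the module's top.
- vial_c: Loose squat clear glass vial, 28 mm diameter, 61 mm tall (the shortest), with a plain white screw cap 24 mm wide and 14 mm tall; about 35 g. Origin at the centre of its underside, z up to the cap. Starts upright in the bore of module_c, standing 37 mm out of the module's top.
- vial_d: Loose slim clear glass vial, 19 mm diameter, 65 mm tall, with a small plain grey screw cap 17 mm wide and 12 mm tall; about 22 g. Origin at the centre of its underside, z up to the cap. Starts upright in the bore of module_d, standing 38 mm out of the module's top.
- module_a: Dark anodised aluminium heating module, fixed in the heater, 56 mm (x, along the row) x 90 x 50 mm, with one vertical bore of 27 mm diameter, 30 mm deep, in the middle of its top, where vial_a stands. Origin at the centre of its underside, 40 mm above the table; axes parallel to the heater's.
- module_b: Dark anodised aluminium heating module, fixed in the heater, 56 mm (x, along the row) x 90 x 50 mm, with one vertical bore of 32 mm diameter, 42 mm deep, in the middle of its top, where vial_b stands. Origin at the centre of its underside, 40 mm above the table; axes parallel to the heater's.
- module_c: Dark anodised aluminium heating module, fixed in the heater, 56 mm (x, along the row) x 90 x 50 mm, with one vertical bore of 32 mm diameter, 24 mm deep, in the middle of its top, where vial_c stands. Origin at the centre of its underside, 40 mm above the table; axes parallel to the heater's.
- module_d: Dark anodised aluminium heating module, fixed in the heater, 56 mm (x, along the row) x 90 x 50 mm, with one vertical bore of 23 mm diameter, 27 mm deep, in the middle of its top, where vial_d stands. Origin at the centre of its underside, 40 mm above the table; axes parallel to the heater's.
- beaker: Bystander: small empty glass beaker, 48 mm diameter, 58 mm tall, on the bench between heater and rack. Origin at the centre of its underside.
- cap_jar: Bystander: small clear plastic jar with a white lid, 44 mm diameter, 50 mm tall, on the bench between heater and rack. Origin at the centre of its underside.
Not all that is in view belongs to the job. Leave any yellow look-alike of the vial_d alone.

How it is judged:
By the outcome, as a careful person would: the job done as asked, in the order asked, and still so for the second after the job is handed in, with the robot touching nothing.
It also fails if it takes over 125 s, if anything falls off the work surface, if the arm or the gripper's body presses on something with over 40 N, if the wrist force passes 120 N, or if a joint passes its speed limit or range.

ROBOT

A 6-joint arm with a two-finger parallel gripper is mounted at the origin on the work surface. World frame = base frame: x ahead of the robot, y to its left, z up, the work surface at z = 0. Lengths are in m, angles in rad, forces in N, time in s.
With the tool pointing down it reaches from about 0.375 to 0.9 m from the base axis. Payload 3.1 kg.
Tool frame: the origin (TCP) lies at the very end of the fingers, on their centre line; the grasp point (between the pads) lies 19 mm behind it; z points along the fingers, y is the direction in which the jaws open and shut (so a half turn about z gives the same grasp; the last joint's range is limited). The gripper opens to 87 mm and grips with 3 to 60 N. Pads are 19 mm wide; open, the fingers measure 117 mm over their backs; the gripper's body (75 mm by 190 mm) begins 51 mm behind the grasp point.
Start: joints at [-0.178, 0.527, 1.433, -0, 1.181, -0.178], TCP at [0.625, 0, 0.195] pointing down, gripper open.
Joint ranges: [-3.08, 3.08], [-0.75, 2.2], [0.22, 2.44], [-1.43, 4.57], [0, 2.65], [-2.85, 2.85]. Speed limits (rad/s): [2.79, 2.79, 3.14, 3.14, 3.14, 3.14].

INTERFACE

Orientations are given as a unit quaternion [x, y, z, w].
In Python, from rig import robot gives the robot as it stands. The module is installed in compiled form; this text tells all that it offers.
- The arm moves only by the tool send_rows, never from a script. Its argument "deltas" is a list of rows, each an object of numbers: "tx", "ty", "tz": the shift along the tool's x, y, z in cm; "rx", "ry", "rz": the turn, a rotation vector about the tool's x, y, z in rad. A call has 1 to 5 rows; each row is the pose to reach, as a shift and turn from the pose commanded when the call began, along the tool's axes at that moment; what a row does not reach only later rows make up. A row lasts 1/12 s, in which the tool goes at most 41.7 mm and 7.16 degrees, less where a joint would pass 70% of its speed; a pose out of reach is approached as far as the arm can. A call with a gripper value outside its range is refused whole. "claw" is the finger opening in cm, from 0 to 8.7, set as the call begins (left out, the last holds). The fingers move at their own pace and stop on an object; "squeeze" is the grip in N (left out, the last holds). Time passes only in rows, so rows that repeat a pose let the fingers close. It gives the time, the measured TCP pose, the force and the opening at its end, in the units of the state.
- robot.get_obs(): the state, without advancing time (a new reading comes with each control period).
- robot.camera(name): name is "scene" or "side" or "wrist"; returns a dict with "color" (384x512x3 uint8, red, green, blue), "z_map" (384x512 float32, m along the optical axis (not along the pixel's ray), 0 where there is no reading), "intrinsics" (3x3 intrinsics, pixels), "distortion" ([k1, k2, p1, p2, k3] as OpenCV has them; the pictures are not rectified), "R" (3x3) and "t" (3): a world point X has camera coordinates R X + t; the wrist camera has in their place "tool_from_camera" (4x4, takes a point from camera to tool coordinates, whose origin is the TCP and whose axes are the flange's). Camera axes: x right, y down, z forward; pixel columns grow to the right and rows downward; lengths in m; the calibration is good to about 2 mm. A picture is of the moment at which its call begins: read the wrist's pose just before it.
- robot.hand_in(): hands the job in, once; it reports no verdict.
Trained networks look in the newest picture that a camera, given by its name, has taken for a name from the list of things; names that differ only in an ending like _2 or _b are one class to them, and where a whole thing is asked for, a point or a joint stands for the part that bears it (a point fixed in the world has none). Each returns a list of dicts, best first, with "p" (0 to 1); they miss things now and then, are a little off and sometimes report something else, mostly with a low value. They report only what shows in the picture. A call takes as long as a camera call. They do not tell look-alikes from the thing itself.
- robot.outline_of(label, camera): "pixels" (384x512 bool, what is visible of it) and "xy" ([column, row] in pixels, amid what is visible of it).
- robot.tip_of(label, camera): "xy" ([column, row] in pixels: a listed point, or the origin of a listed thing).
The state is a dict: "time": time; "q": joint angles; "joint_velocities": joint speeds; "joint_torque": joint torques, N m; "position": TCP position; "tool_rot": TCP orientation; "ft_force": force on the tool from outside, world axes, zero at the start; "moment": the same for the moment, N m; "grip_width": finger opening in m.
Only numpy, scipy, OpenCV 4.12 (cv2) and the standard library are available. Lean on these libraries where they do the work, as an engineer would, in place of code of your own. Each camera call takes 0.05 s, during which the arm holds its last target.

## Working session

There is one attempt and no reset: what is moved stays moved. The work goes in short steps, Python scripts to look and compute and a tool call to move; the robot and the scene stay as the last step left them, time stands still between calls to the robot, and variables do not carry over. Pictures are saved under pics/ and viewed, and the job is handed in when it is done.

Besides the shell and the picture viewer there is one more tool, called after "Request:" as a command line: name --argument value ..., lists and objects as JSON in quotes. send_rows: Moves the arm, as the interface text tells. Its arguments: {"type":"object","properties":{"deltas":{"type":"array","items":{"type":"object","properties":{"tx":{"type":"number"},"ty":{"type":"number"},"tz":{"type":"number"},"rx":{"type":"number"},"ry":{"type":"number"},"rz":{"type":"number"}}}},"claw":{"type":"number"},"squeeze":{"type":"number"}},"required":["deltas"]}

```bash
mkdir -p pics; cat > h.py <<'E'
import numpy as np, cv2
from rig import robot
def cam(n):
    c=robot.camera(n); return c
def save(c,name): cv2.imwrite('pics/'+name,cv2.cvtColor(c['color'],cv2.COLOR_RGB2BGR))
def ray(c,uv):
    p=cv2.undistortPoints(np.array([[uv]],float),c['intrinsics'],np.array(c['distortion'],float))[0,0]
    return np.array([p[0],p[1],1.])
def at_z(c,uv,z):
    d=c['R'].T@ray(c,uv); o=-c['R'].T@c['t']; return o+d*(z-o[2])/d[2]
def cloud(c):
    h,w=c['z_map'].shape
    uv=np.stack(np.meshgrid(np.arange(w),np.arange(h)),-1).reshape(-1,1,2).astype(float)
    p=cv2.undistortPoints(uv,c['intrinsics'],np.array(c['distortion'],float)).reshape(h,w,2)
    P=np.dstack([p,np.ones((h,w))])*c['z_map'][...,None]
    return (P-c['t'])@c['R']
def proj(c,X):
    rv=cv2.Rodrigues(c['R'])[0]
    return cv2.projectPoints(np.array(X,float).reshape(-1,3),rv,np.array(c['t'],float),c['intrinsics'],np.array(c['distortion'],float))[0].reshape(-1,2)
E
python3 - <<'E'
from h import *
o=robot.get_obs(); print(o)
for n in ['scene','side','wrist']:
    c=cam(n); save(c,n+'0.png')
    for l in ['heater','rack','vial_a','vial_b','vial_c','vial_d','module_a','beaker','cap_jar']:
        print(n,l,[(np.round(r['xy'],1),round(r['p'],2)) for r in robot.tip_of(l,n)][:5],[(np.round(r['xy'],1),round(r['p'],2)) for r in robot.outline_of(l,n)][:5])
    if n!='wrist': print(-c['R'].T@c['t'])
a=cv2.imread('pics/scene0.png');
E
```

```text
{'time': 0.0, 'q': array([-1.78524155e-01,  5.28458369e-01,  1.43390213e+00, -3.39840635e-05,
        1.18135614e+00, -1.78483337e-01]), 'joint_velocities': array([ 0.00094272,  0.0010165 , -0.00080424,  0.00032946, -0.00045148,
        0.0016623 ]), 'joint_torque': array([-5.45745443e-04, -4.40045428e+01, -1.76593530e+01,  6.32597599e-02,
        5.83207863e-02, -1.53719384e-04]), 'position': array([6.24219825e-01, 1.44515035e-04, 1.94276519e-01]), 'tool_rot': array([ 7.07116240e-01,  7.07096524e-01, -6.18581621e-04, -8.63383892e-04]), 'ft_force': array([-0.19112858,  0.56914997,  0.26048225]), 'moment': array([ 0.00667622,  0.07363212, -0.01043353]), 'grip_width': 0.0867521201159516}
scene heater [(array([196.3, 214.3]), 0.84)] [(array([268.1, 188.1]), 0.63)]
scene rack [(array([350.9, 213.5]), 0.94)] [(array([353.2, 213.3]), 0.62)]
scene vial_a [(array([199.6, 175. ]), 0.71), (array([195.5, 229.6]), 0.63), (array([195.9, 186.3]), 0.6), (array([191.9, 206.5]), 0.58), (array([143.9, 226. ]), 0.47)] [(array([143.5, 213.3]), 0.74), (array([192.4, 169.3]), 0.73), (array([191.1, 205.8])
[... 3671 characters left out ...]
l_b [(array([307.5, 203.7]), 0.85)] [(array([313. , 211.2]), 0.9)]
wrist vial_c [(array([307.5, 203.7]), 0.85)] [(array([313. , 211.2]), 0.9)]
wrist vial_d [(array([307.5, 203.7]), 0.85)] [(array([313. , 211.2]), 0.9)]
wrist module_a [(array([186.5, 314.4]), 0.77), (array([281.4, 302.5]), 0.65), (array([143.9, 313.9]), 0.65), (array([216.5, 290.9]), 0.65), (array([235.1, 312.4]), 0.58)] [(array([283.8, 294. ]), 0.98), (array([176.3, 305.9]), 0.94), (array([223. , 303.6]), 0.93)]
wrist beaker [(array([147.6, 167.3]), 0.68)] [(array([132.3, 174.9]), 0.97)]
wrist cap_jar [(array([252.1, 159. ]), 0.94), (array([143.3, 310.5]), 0.54), (array([218.9, 292.7]), 0.48)] [(array([252.3, 162. ]), 0.68)]
```

View pics/scene0.png

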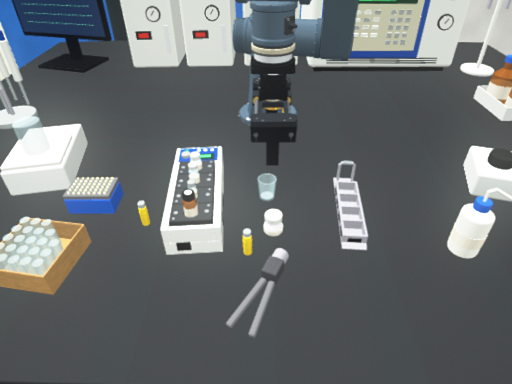

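View pics/side0.png

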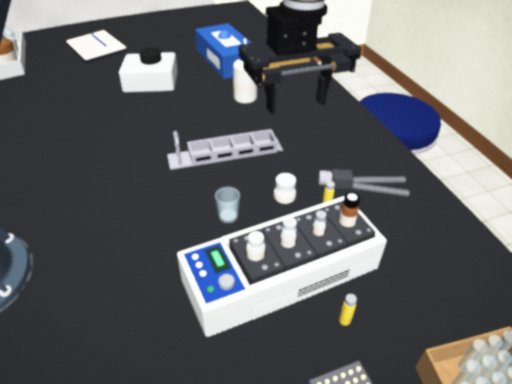

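View pics/wrist0.png

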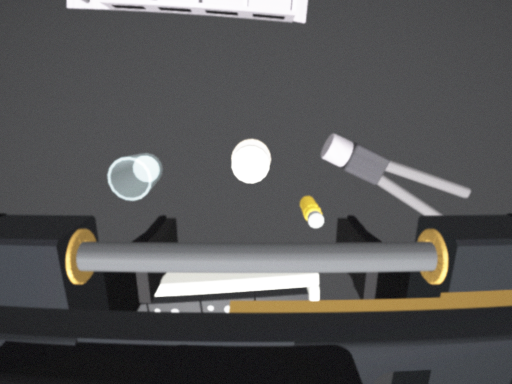

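The scene view shows the heater at (197,195), with its panel towards the robot and the amber vial at the far end. The rack is at (350,213) with its handle towards the robot. Yellow look-alikes stand at (144,213) and (247,240). The beaker is at (267,187) and the jar at (273,223). Next I'll zoom in and measure.

```bash
python3 - <<'E'
from h import *
for n in ['scene','side']:
    c=cam(n); np.savez('c_%s.npz'%n,**{k:c[k] for k in c})
    P=cloud(c)
    # rect fits
    r=robot.outline_of('rack',n)[0]; m=r['pixels']&(c['z_map']>0)
    X=P[m]; X=X[(X[:,2]>0.022)&(X[:,2]<0.04)]
    print(n,'rack',len(X),cv2.minAreaRect((X[:,:2]*1000).astype(np.float32)))
    X=P[(P[...,2]>0.065)&(P[...,2]<0.1)&(P[...,1]<-0.05)&(P[...,1]>-.4)&(P[...,0]>.3)&(P[...,0]<.85)]
    print('heater',len(X),X.mean(0),cv2.minAreaRect((X[:,:2]*1000).astype(np.float32)))
    for l in ['vial_a','beaker','cap_jar']:
        for r in robot.outline_of(l,n):
            m=r['pixels']&(c['z_map']>0); X=P[m]
            if len(X): print(l,round(r['p'],2),np.round(r['xy']),'med',np.round(np.median(X,0),3),'zmax',np.round(np.percentile(X[:,2],95),3), 'top',np.round(X[X[:,2]>np.percentile(X[:,2],70)].mean(0),3))
a=cv2.imread('pics/scene0.png')[140:255,130:380]; cv2.imwrite('pics/sc_z.png',cv2.resize(a,None,fx=3.2,fy=3.2,interpolation=3))
a=cv2.imread('pics/side0.png')[120:340,160:400]; cv2.imwrite('pics/si_z.png',cv2.resize(a,None,fx=2.7,fy=2.7,interpolation=3))
E
```

```text
scene rack 645 ((554.4002685546875, 194.46267700195312), (55.148216247558594, 233.3363494873047), 85.43634033203125)
heater 3897 [ 0.57969045 -0.17220941  0.08381368] ((548.8010864257812, -201.65341186523438), (352.0005798339844, 225.4011688232422), 13.944379806518555)
vial_a 0.79 [249. 242.] med [ 0.697 -0.05   0.039] zmax 0.065 top [ 0.693 -0.049  0.061]
vial_a 0.67 [192. 209.] med [ 0.667 -0.168  0.12 ] zmax 0.143 top [ 0.661 -0.169  0.141]
vial_a 0.47 [141. 214.] med [ 0.602 -0.297  0.038] zmax 0.064 top [ 0.599 -0.299  0.06 ]
vial_a 0.46 [196. 160.] med [ 0.492 -0.178  0.117] zmax 0.127 top [ 0.489 -0.181  0.127]
vial_a 0.4 [195. 184.] med [ 0.604 -0.17   0.119] zmax 0.128 top [ 0.601 -0.174  0.127]
beaker 0.97 [264. 187.] med [ 0.508 -0.005  0.04 ] zmax 0.056 top [ 0.496 -0.005  0.053]
beaker 0.54 [274. 223.] med [0.633 0.007 0.038] zmax 0.05 top [0.621 0.008 0.05 ]
cap_jar 0.72 [274. 223.] med [0.634 0.007 0.038] zmax 0.05 top [0.621 0.008 0.05 ]
side rack 802 ((549.6717529296875, 194.433349609375), (59.93157958984375, 232.2227325439453), 84.80681610107422)
heater 11409 [ 0.51
[... 319 characters left out ...]
4 [254. 246.] med [ 0.477 -0.193  0.112] zmax 0.128 top [ 0.48  -0.187  0.127]
vial_a 0.76 [347. 207.] med [ 0.649 -0.179  0.124] zmax 0.144 top [ 0.653 -0.173  0.142]
vial_a 0.66 [318. 222.] med [ 0.593 -0.181  0.112] zmax 0.128 top [ 0.596 -0.177  0.127]
vial_a 0.48 [328. 191.] med [ 0.683 -0.057  0.047] zmax 0.066 top [ 0.685 -0.054  0.064]
vial_a 0.47 [244. 279.] med [ 0.451 -0.234  0.078] zmax 0.085 top [ 0.436 -0.196  0.084]
beaker 0.89 [225. 204.] med [ 0.488 -0.018  0.04 ] zmax 0.058 top [ 0.489 -0.008  0.055]
cap_jar 0.96 [286. 190.] med [ 0.612 -0.006  0.036] zmax 0.051 top [0.616 0.005 0.051]
cap_jar 0.47 [253. 263.] med [ 0.472 -0.202  0.09 ] zmax 0.092 top [ 0.478 -0.2    0.092]
```

View pics/sc_z.png

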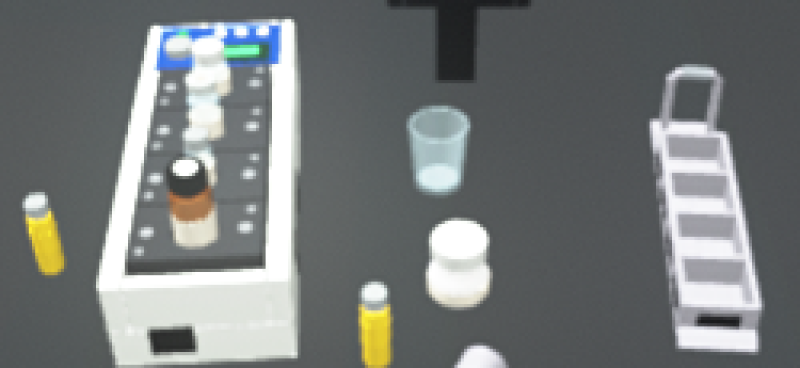

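View pics/si_z.png

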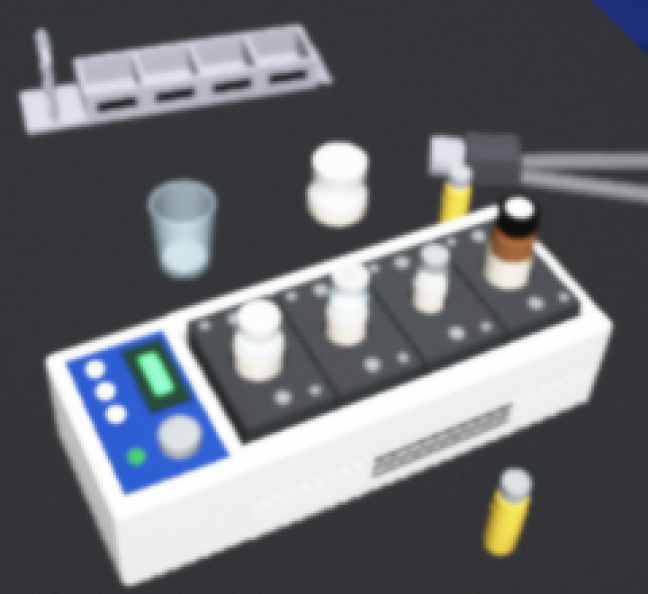

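Choice by description. The vials in the heater, in scene pixels, are:

| Place from panel | Vial | Description | Pixel |
|---|---|---|---|
| 1 | c | squat, white cap | (195,160) |
| 2 | a | taller, with crimp cap | (193,170) |
| 3 | d | slim, grey cap | (195,184) |
| 4 | b | amber | (190,205) |

The yellow look-alikes of d stand on the bench at (144,213) and (247,240), so I exclude them. The run order is c, a, d, b. Next I'll fit the poses with an overlay.

```bash
cat > fit.py <<'E'
from h import *
from scipy.optimize import least_squares
def load(n):
    d=np.load('c_%s.npz'%n); return {k:d[k] for k in d}
def T(p,pts):
    pts=np.array(pts,float); c,s=np.cos(p[2]),np.sin(p[2])
    return np.column_stack([p[0]+c*pts[:,0]-s*pts[:,1],p[1]+s*pts[:,0]+c*pts[:,1],pts[:,2]])
def rackpts():
    L=[]
    for cx in [-.075,-.025,.025,.075]:
        L.append([(cx+a*.023,b*.023,.030) for a,b in [(-1,-1),(1,-1),(1,1),(-1,1),(-1,-1)]])
    L.append([(a,b*.027,.030) for a,b in [(-.102,-1),(.102,-1),(.102,1),(-.102,1),(-.102,-1)]])
    return L
def heatpts():
    L=[]
    for i,cx in enumerate([-.087,-.029,.029,.087]):
        L.append([(cx+a*.028,b*.045,.090) for a,b in [(-1,-1),(1,-1),(1,1),(-1,1),(-1,-1)]])
        h=[.127,.135,.128,.143][i]; r=[.012,.0105,.0085,.0125][i]
        L.append([(cx+r*np.cos(t),r*np.sin(t),h) for t in np.linspace(0,6.28,16)])
    return L
def draw(c,H,R,name,box,f):
    im=cv2.cvtColor(c['color'],cv2.COLOR_RGB2BGR)
    x0,y0,x1,y1=box
    im=cv2.resize(im[y0:y1,x0:x1],None,fx=f,fy=f,interpolation=3)
    for p,LL,col in [(H,heatpts(),(0,255,0)),(R,rackpts(),(0,0,255))]:
        for l in LL:
            q=proj(c,T(p,l)); q=((q-[x0,y0]+.5)*f).astype(np.int32)
            cv2.polylines(im,[q.reshape(-1,1,2)],False,col,1)
    cv2.imwrite('pics/'+name,im)
E
python3 - <<'E'
from fit import *
H=(0.568,-0.178,0.083); R=(0.567,0.193,-0.081)
draw(load('scene'),H,R,'ov_sc.png',(150,140,380,260),3.4)
draw(load('side'),H,R,'ov_si.png',(160,120,400,330),2.8)
E
```

```text
(no output)
```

View pics/ov_sc.png

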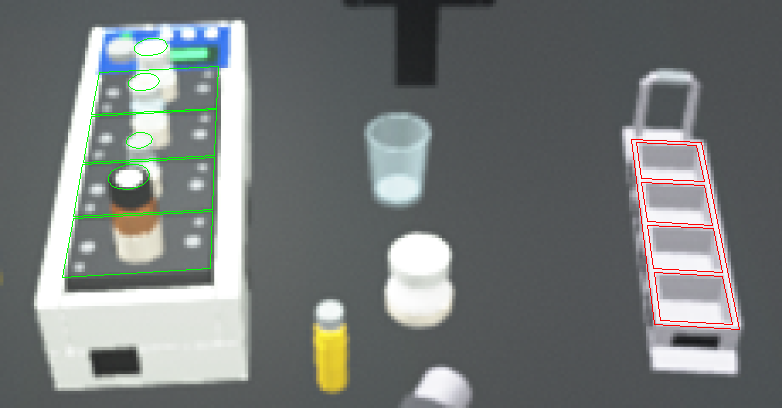

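View pics/ov_si.png

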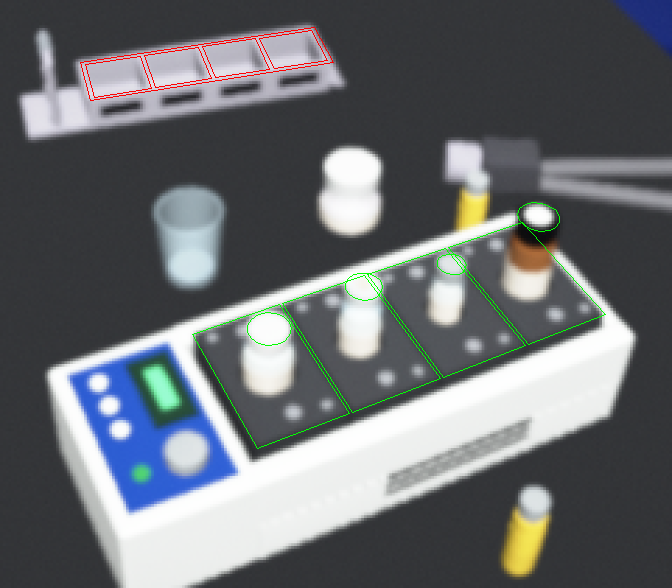

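```bash
cat > to.py <<'E'
import sys
from h import *
from scipy.spatial.transform import Rotation as Ro
def go(x,y,z,h):
    o=robot.get_obs(); R0=Ro.from_quat(o['tool_rot'])
    Rt=Ro.from_matrix(np.array([[np.cos(h),np.sin(h),0],[np.sin(h),-np.cos(h),0],[0,0,-1]]))
    d=R0.inv().apply(np.array([x,y,z])-o['position'])*100
    r=(R0.inv()*Rt).as_rotvec()
    print('t',round(o['time'],2),'pos',np.round(o['position'],4),'q',np.round(o['q'],2),'F',np.round(o['ft_force'],1),'w',round(o['grip_width']*1000,1))
    print('delta cm',np.round(d,2),'rot',np.round(r,3))
if __name__=='__main__': go(*map(float,sys.argv[1:5]))
E
python3 - <<'E'
from to import *
go(.50,-.183,.25,.083)
c=cam('wrist'); M=c['tool_from_camera']; print(np.round(M,3)); Mi=np.linalg.inv(M)
for z in [0,-.02,.05,.1]:
    p=Mi@[0,0,z,1]; print(z,cv2.projectPoints(p[:3].reshape(1,3),np.zeros(3),np.zeros(3),c['intrinsics'],np.array(c['distortion'],float))[0].ravel())
E
```

```text
t 3.35 pos [0.625  0.     0.1953] q [-0.18  0.53  1.43  0.    1.18 -0.18] F [ 0.9  0.5 -0.4] w 86.3
delta cm [-18.3  -12.5   -5.47] rot [ 0.    -0.     1.488]
[[-0.001 -0.967 -0.255  0.069]
 [ 1.    -0.001  0.001 -0.   ]
 [-0.001 -0.255  0.967 -0.19 ]
 [ 0.     0.     0.     1.   ]]
0 [256.33650786 217.18547196]
-0.02 [256.35411751 229.32494968]
0.05 [256.30442168 195.02019101]
0.1 [256.28277763 180.03466811]
```

Request:
send_rows --deltas '[{"tx":-3,"ty":-2,"tz":-1.2,"rz":0.12},{"tx":-6,"ty":-4,"tz":-2.4,"rz":0.24},{"tx":-9,"ty":-6,"tz":-3.6,"rz":0.36},{"tx":-12,"ty":-8,"tz":-4.8,"rz":0.48},{"tx":-15,"ty":-10,"tz":-5.5,"rz":0.6}]'

```text
schema error: expected keys tx, ty, tz, rx, ry, rz
```

Request:
send_rows --deltas '[{"rz":0.12},{"rz":0.24},{"rz":0.36},{"rz":0.48},{"rz":0.6}]'

```text
schema error: expected keys tx, ty, tz, rx, ry, rz
```

```bash
python3 to.py .50 -.183 .25 .083
```

```text
t 3.4 pos [0.625  0.     0.1953] q [-0.18  0.53  1.43 -0.    1.18 -0.18] F [0.1 0.5 0.7] w 86.9
delta cm [-18.3  -12.5   -5.47] rot [0.    0.    1.488]
```

All six keys are needed in each row.

Request:
send_rows --deltas '[{"tx":-3,"ty":-2,"tz":-1.2,"rx":0,"ry":0,"rz":0.12},{"tx":-6,"ty":-4,"tz":-2.4,"rx":0,"ry":0,"rz":0.24},{"tx":-9,"ty":-6,"tz":-3.6,"rx":0,"ry":0,"rz":0.36},{"tx":-12,"ty":-8,"tz":-4.8,"rx":0,"ry":0,"rz":0.48},{"tx":-15,"ty":-10,"tz":-5.5,"rx":0,"ry":0,"rz":0.6}]'

```text
time: 3.82
position: [0.5246, -0.1513, 0.2516]
tool_rot: [0.886, 0.464, 0.001, 0.001]
ft_force: [0.9, -0.2, 0.2]
grip_width: 0.0872
```

Request:
send_rows --deltas '[{"tx":0,"ty":0,"tz":0,"rx":0,"ry":0,"rz":0.12},{"tx":0,"ty":0,"tz":0,"rx":0,"ry":0,"rz":0.24},{"tx":0,"ty":0,"tz":0,"rx":0,"ry":0,"rz":0.36},{"tx":0,"ty":0,"tz":0,"rx":0,"ry":0,"rz":0.48},{"tx":0,"ty":0,"tz":0,"rx":0,"ry":0,"rz":0.6}]'

```text
time: 4.23
position: [0.5249, -0.1502, 0.2504]
tool_rot: [0.983, 0.181, 0.0, 0.0]
ft_force: [-0.5, 1.4, 0.6]
grip_width: 0.0871
```

```bash
python3 to.py .50 -.183 .25 .083
```

```text
t 4.23 pos [ 0.5249 -0.1502  0.2504] q [-0.48  0.36  1.56  0.    1.22  0.72] F [-0.5  1.4  0.6] w 87.1
delta cm [-3.49  2.18  0.04] rot [ 0.    -0.     0.281]
```

Request:
send_rows --deltas '[{"tx":-1,"ty":0.7,"tz":0,"rx":0,"ry":0,"rz":0.1},{"tx":-2.3,"ty":1.5,"tz":0,"rx":0,"ry":0,"rz":0.2},{"tx":-3.5,"ty":2.2,"tz":0,"rx":0,"ry":0,"rz":0.286},{"tx":-3.5,"ty":2.2,"tz":0,"rx":0,"ry":0,"rz":0.286}]'

```text
time: 4.57
position: [0.4992, -0.1846, 0.2503]
tool_rot: [0.999, 0.041, -0.0, 0.0]
ft_force: [-0.6, 0.8, -0.2]
grip_width: 0.0872
```

```bash
cat > wl.py <<'E'
from to import *
from fit import *
def wcam(name):
    o=robot.get_obs(); c=cam('wrist'); M=c['tool_from_camera']
    W=np.eye(4); W[:3,:3]=Ro.from_quat(o['tool_rot']).as_matrix(); W[:3,3]=o['position']
    E=np.linalg.inv(W@M); c['R']=E[:3,:3]; c['t']=E[:3,3]; save(c,name); np.savez('c_wrist.npz',**{k:c[k] for k in c}); return c
E
python3 - <<'E'
from wl import *
go(.5,-.183,.25,.083)
c=wcam('w1.png')
draw(c,(0.568,-0.178,0.083),(0.567,0.193,-0.081),'w1o.png',(0,0,512,384),1.5)
E
```

```text
t 4.57 pos [ 0.4992 -0.1846  0.2503] q [-0.56  0.34  1.6  -0.    1.21  0.93] F [-0.6  0.8 -0.2] w 87.2
delta cm [ 0.09 -0.15  0.03] rot [ 0.001  0.001 -0.002]
```

View pics/w1o.png

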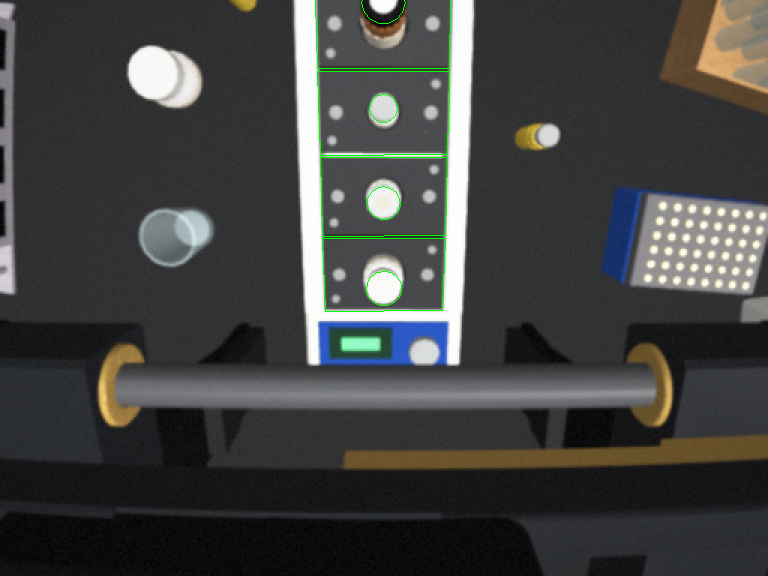

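The wrist overlay matches the modules and caps to within about 1 mm. In image order from the panel: c's white cap at (384,288), a's crimp cap at (384,203), d's grey cap at (384,108) and b's black cap at the top. I'll go over c.

```bash
cat > tgt.py <<'E'
from to import *
from fit import T
H=(0.568,-0.178,0.083); R=(0.567,0.193,-0.081)
def hx(x): return T(H,[[x,0,0]])[0][:2]
def rx(x): return T(R,[[x,0,0]])[0][:2]
E
python3 - <<'E'
from tgt import *
for x in [-.087,-.029,.029,.087]: print(hx(x))
for x in [.075,.025,-.025,-.075]: print(rx(x))
go(*hx(-.087),.097,.083)
E
python3 - <<'E'
import cv2
a=cv2.imread('pics/w1.png')[0:215,195:320]; cv2.imwrite('pics/w1z.png',cv2.resize(a,None,fx=2.7,fy=2.7,interpolation=3))
E
```

```text
[ 0.4812995  -0.18521271]
[ 0.53909983 -0.18040424]
[ 0.59690017 -0.17559576]
[ 0.6547005  -0.17078729]
[0.6417541  0.18693164]
[0.59191803 0.19097721]
[0.54208197 0.19502279]
[0.4922459  0.19906836]
t 4.62 pos [ 0.5    -0.1837  0.2503] q [-0.56  0.34  1.6   0.    1.21  0.92] F [ 0.  -0.2 -0.6] w 86.7
delta cm [-1.880e+00 -1.000e-02  1.533e+01] rot [-0.    -0.     0.002]
```

View pics/w1z.png

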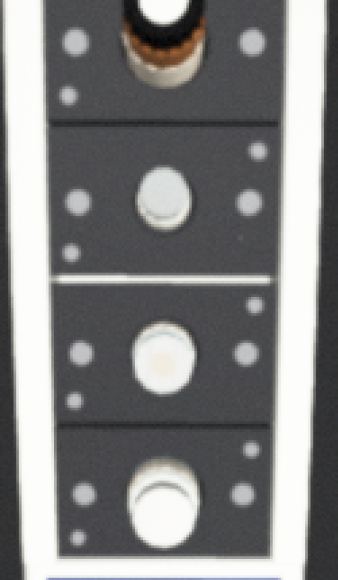

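The crop shows the white c cap nearest the panel, then a's flat crimp cap, d's slim grey cap, and amber b. I'll descend and grip c.

Request:
send_rows --claw 6 --deltas '[{"tx":-1.2,"ty":0,"tz":2,"rx":0,"ry":0,"rz":0},{"tx":-1.9,"ty":0,"tz":5,"rx":0,"ry":0,"rz":0},{"tx":-1.9,"ty":0,"tz":8.5,"rx":0,"ry":0,"rz":0},{"tx":-1.9,"ty":0,"tz":11.5,"rx":0,"ry":0,"rz":0},{"tx":-1.9,"ty":0,"tz":13,"rx":0,"ry":0,"rz":0}]'

```text
time: 5.03
position: [0.4799, -0.1829, 0.1172]
tool_rot: [0.999, 0.044, -0.002, -0.002]
ft_force: [-0.1, 0.2, -0.5]
grip_width: 0.0636
```

Request:
send_rows --deltas '[{"tx":0,"ty":0,"tz":1.2,"rx":0,"ry":0,"rz":0},{"tx":0,"ty":0,"tz":2.2,"rx":0,"ry":0,"rz":0},{"tx":0,"ty":0,"tz":2.3,"rx":0,"ry":0,"rz":0},{"tx":0,"ty":0,"tz":2.3,"rx":0,"ry":0,"rz":0}]'

```text
time: 5.37
position: [0.4817, -0.1844, 0.097]
tool_rot: [0.999, 0.043, -0.0, -0.0]
ft_force: [-0.5, 0.7, 0.3]
grip_width: 0.0602
```

Request:
send_rows --claw 1.5 --squeeze 12 --deltas '[{"tx":0,"ty":0,"tz":0,"rx":0,"ry":0,"rz":0},{"tx":0,"ty":0,"tz":0,"rx":0,"ry":0,"rz":0},{"tx":0,"ty":0,"tz":0,"rx":0,"ry":0,"rz":0},{"tx":0,"ty":0,"tz":0,"rx":0,"ry":0,"rz":0},{"tx":0,"ty":0,"tz":0,"rx":0,"ry":0,"rz":0}]'

```text
time: 5.78
position: [0.4817, -0.1849, 0.0978]
tool_rot: [0.999, 0.042, 0.0, 0.0]
ft_force: [-0.1, -0.4, 0.5]
grip_width: 0.0346
```

```bash
python3 - <<'E'
from wl import *
from tgt import *
go(*hx(-.087),.097,.083)
c=cam('side'); save(c,'s2.png')
a=cv2.imread('pics/s2.png')[150:350,160:400]; cv2.imwrite('pics/s2z.png',cv2.resize(a,None,fx=2.7,fy=2.7,interpolation=3))
E
```

```text
t 5.78 pos [ 0.4817 -0.1849  0.0978] q [-0.58  0.53  1.8   0.    0.81  0.9 ] F [-0.1 -0.4  0.5] w 34.6
delta cm [-0.04  0.02  0.08] rot [ 0.001 -0.001  0.002]
```

View pics/s2z.png

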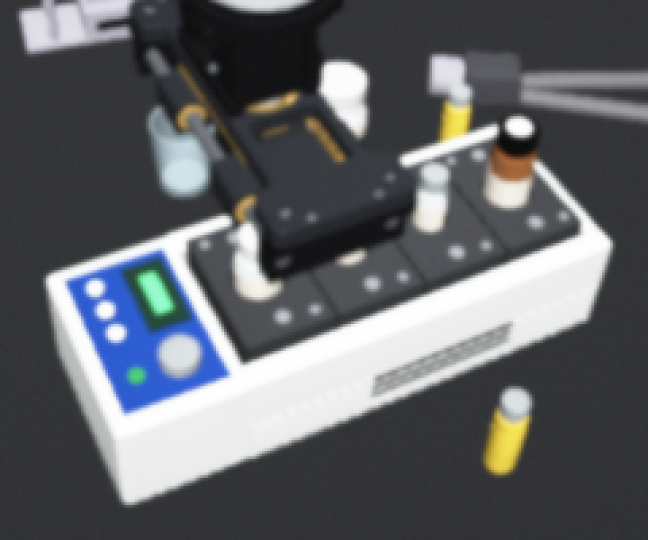

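```bash
python3 - <<'E'
from wl import *
c=wcam('w2.png')
a=cv2.imread('pics/w2.png');cv2.imwrite('pics/w2.png',cv2.resize(a,None,fx=1.5,fy=1.5))
go(*np.r_[.4813,-.1852],.097,.083)
c=cam('scene'); save(c,'sc2.png')
a=cv2.imread('pics/sc2.png')[100:260,120:320]; cv2.imwrite('pics/sc2z.png',cv2.resize(a,None,fx=3.5,fy=3.5,interpolation=3))
E
```

```text
t 5.88 pos [ 0.4815 -0.1849  0.0975] q [-0.58  0.53  1.8  -0.    0.81  0.9 ] F [ 1.  -0.6  0.4] w 26.5
delta cm [-0.02  0.03  0.05] rot [ 0.    -0.     0.002]
```

View pics/w2.png

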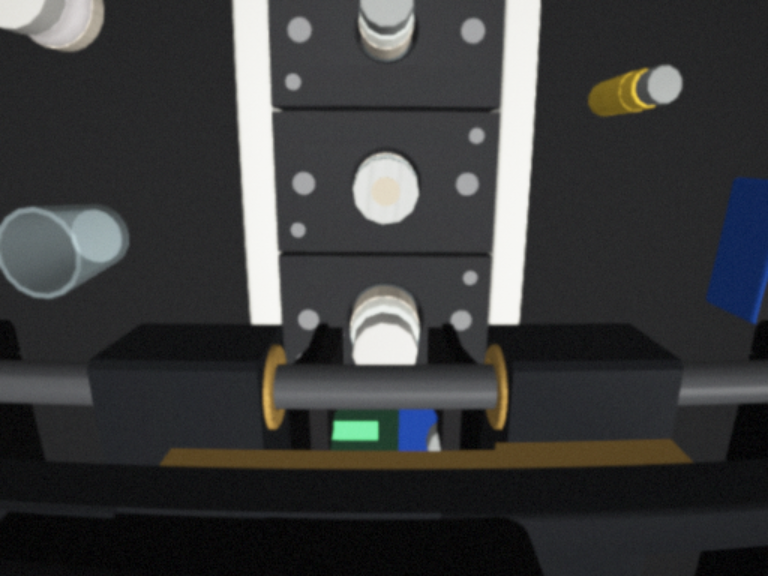

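View pics/sc2z.png

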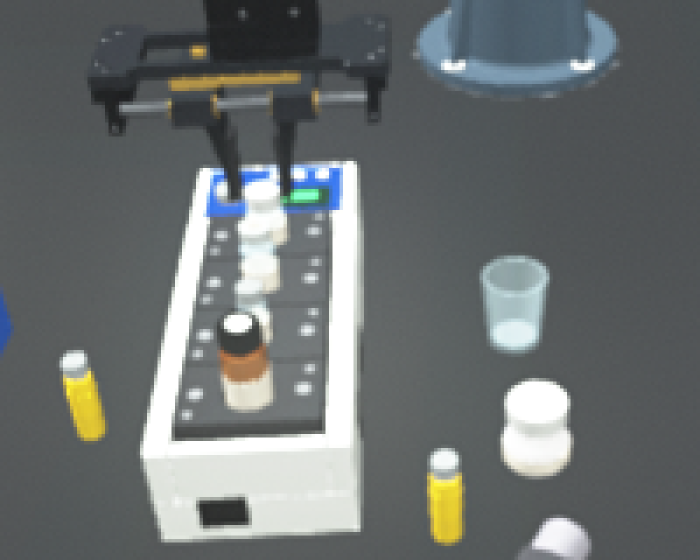

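Request:
send_rows --deltas '[{"tx":0,"ty":0,"tz":0,"rx":0,"ry":0,"rz":0},{"tx":0,"ty":0,"tz":0,"rx":0,"ry":0,"rz":0},{"tx":0,"ty":0,"tz":0,"rx":0,"ry":0,"rz":0}]'

```text
time: 6.18
position: [0.4815, -0.1848, 0.0974]
tool_rot: [0.999, 0.042, 0.0, 0.0]
ft_force: [0.2, 1.7, 1.8]
grip_width: 0.0226
```

Request:
send_rows --deltas '[{"tx":0,"ty":0,"tz":-0.3,"rx":0,"ry":0,"rz":0},{"tx":0,"ty":0,"tz":-0.6,"rx":0,"ry":0,"rz":0},{"tx":0,"ty":0,"tz":-1,"rx":0,"ry":0,"rz":0},{"tx":0,"ty":0,"tz":-1,"rx":0,"ry":0,"rz":0}]'

```text
time: 6.52
position: [0.4819, -0.185, 0.108]
tool_rot: [0.999, 0.042, 0.001, 0.0]
ft_force: [0.5, -0.6, 0.9]
grip_width: 0.0224
```

```bash
python3 - <<'E'
from wl import *
go(*np.r_[.4813,-.1852],.097,.083)
c=cam('side'); save(c,'s3.png')
a=cv2.imread('pics/s3.png')[150:350,160:400]; cv2.imwrite('pics/s3z.png',cv2.resize(a,None,fx=2.7,fy=2.7,interpolation=3))
E
```

```text
t 6.52 pos [ 0.4819 -0.185   0.108 ] q [-0.58  0.51  1.79  0.    0.84  0.9 ] F [ 0.5 -0.6  0.9] w 22.4
delta cm [-0.06  0.01  1.1 ] rot [ 0.001 -0.001  0.002]
```

View pics/s3z.png

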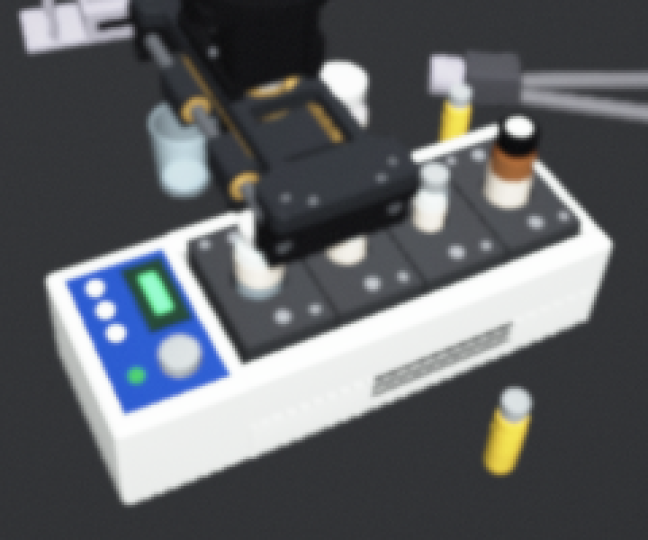

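c is lifted out and held by its cap (bottom = TCP − 31 mm). I'll raise it and carry it over.

Request:
send_rows --deltas '[{"tx":0,"ty":0,"tz":-1.5,"rx":0,"ry":0,"rz":0},{"tx":0,"ty":0,"tz":-3.5,"rx":0,"ry":0,"rz":0},{"tx":0,"ty":0,"tz":-5.5,"rx":0,"ry":0,"rz":0},{"tx":0,"ty":-1,"tz":-6.2,"rx":0,"ry":0,"rz":0},{"tx":0,"ty":-3,"tz":-6.2,"rx":0,"ry":0,"rz":0}]'

```text
time: 6.98
position: [0.481, -0.1568, 0.1712]
tool_rot: [0.999, 0.041, 0.003, 0.002]
ft_force: [-0.0, -0.1, -0.9]
grip_width: 0.0224
```

Request:
send_rows --deltas '[{"tx":1.6,"ty":-2.8,"tz":0,"rx":0,"ry":0,"rz":0.02},{"tx":3.2,"ty":-5.6,"tz":0,"rx":0,"ry":0,"rz":0.04},{"tx":4.8,"ty":-8.4,"tz":0,"rx":0,"ry":0,"rz":0.06},{"tx":6.4,"ty":-11.2,"tz":0,"rx":0,"ry":0,"rz":0.08},{"tx":8,"ty":-14,"tz":0,"rx":0,"ry":0,"rz":0.082}]'

```text
time: 7.4
position: [0.5463, -0.0063, 0.1687]
tool_rot: [1.0, 0.001, -0.001, -0.0]
ft_force: [0.2, 0.1, 0.1]
grip_width: 0.0227
```

Request:
send_rows --deltas '[{"tx":2.4,"ty":-3,"tz":0,"rx":0,"ry":0,"rz":0.02},{"tx":4.8,"ty":-6,"tz":0,"rx":0,"ry":0,"rz":0.04},{"tx":7,"ty":-9,"tz":0,"rx":0,"ry":0,"rz":0.06},{"tx":9,"ty":-12,"tz":0,"rx":0,"ry":0,"rz":0.082},{"tx":11,"ty":-15,"tz":0,"rx":0,"ry":0,"rz":0.082}]'

```text
time: 7.82
position: [0.656, 0.1442, 0.1683]
tool_rot: [0.999, -0.04, -0.001, -0.0]
ft_force: [0.2, 1.1, -0.6]
grip_width: 0.0226
```

```bash
python3 - <<'E'
from wl import *
from tgt import *
go(*rx(.075),.037,-.081)
c=wcam('w4.png')
draw(c,H,R,'w4o.png',(0,0,512,384),1.5)
E
```

```text
t 7.82 pos [0.656  0.1442 0.1683] q [0.05 0.62 1.33 0.   1.19 1.7 ] F [ 0.2  1.1 -0.6] w 22.6
delta cm [-1.73 -4.15 13.13] rot [0.    0.002 0.002]
```

View pics/w4o.png

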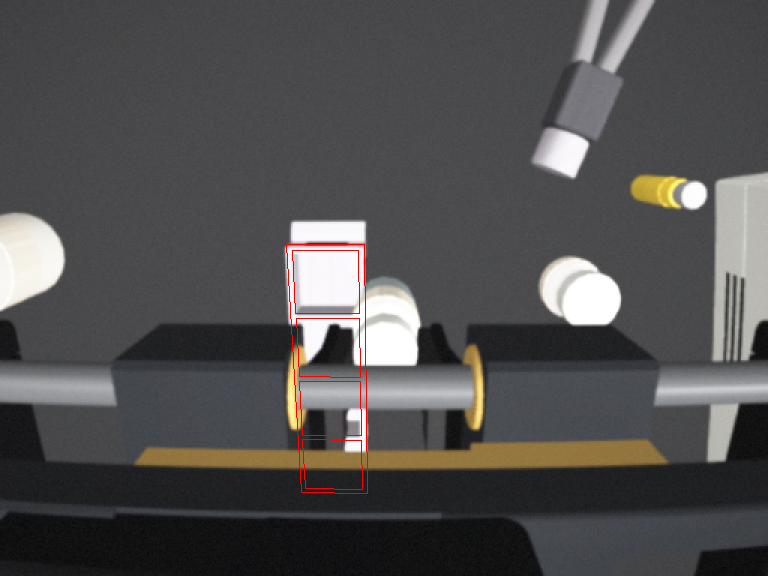

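Request:
send_rows --deltas '[{"tx":-0.8,"ty":-2,"tz":0,"rx":0,"ry":0,"rz":0},{"tx":-1.7,"ty":-4.1,"tz":1,"rx":0,"ry":0,"rz":0},{"tx":-1.7,"ty":-4.2,"tz":4,"rx":0,"ry":0,"rz":0},{"tx":-1.7,"ty":-4.2,"tz":6,"rx":0,"ry":0,"rz":0},{"tx":-1.7,"ty":-4.2,"tz":7,"rx":0,"ry":0,"rz":0}]'

```text
time: 8.28
position: [0.6391, 0.1857, 0.0955]
tool_rot: [0.999, -0.039, -0.003, 0.0]
ft_force: [-1.6, 0.2, -0.1]
grip_width: 0.0219
```

Request:
send_rows --deltas '[{"tx":0,"ty":0,"tz":0,"rx":0,"ry":0,"rz":0}]'

```text
time: 8.37
position: [0.6394, 0.185, 0.0957]
tool_rot: [0.999, -0.039, -0.004, 0.001]
ft_force: [0.0, 0.1, -0.4]
grip_width: 0.0227
```

```bash
python3 - <<'E'
from wl import *
from tgt import *
go(*rx(.075),.037,-.081)
c=cam('side'); save(c,'s5.png')
a=cv2.imread('pics/s5.png')[60:210,140:380]; cv2.imwrite('pics/s5z.png',cv2.resize(a,None,fx=3,fy=3,interpolation=3))
E
```

```text
t 8.37 pos [0.6394 0.185  0.0957] q [0.11 0.7  1.4  0.   1.05 1.76] F [ 0.   0.1 -0.4] w 22.7
delta cm [ 0.26 -0.22  5.87] rot [0.001 0.007 0.002]
```

View pics/s5z.png

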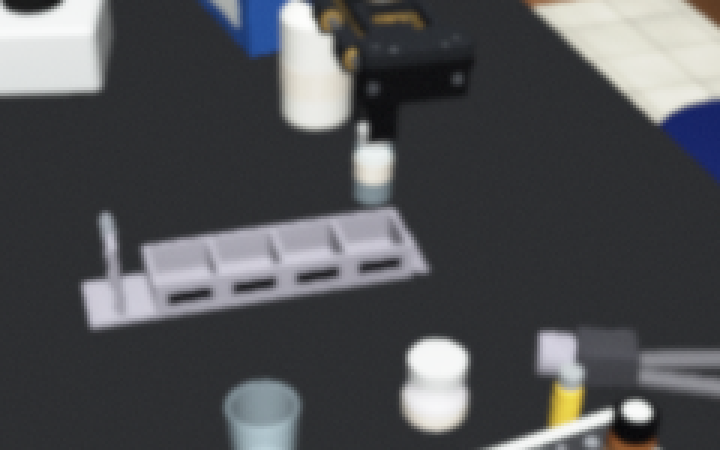

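Request:
send_rows --deltas '[{"tx":0.2,"ty":-0.2,"tz":1,"rx":0,"ry":0,"rz":0},{"tx":0.2,"ty":-0.2,"tz":2.5,"rx":0,"ry":0,"rz":0},{"tx":0.2,"ty":-0.2,"tz":4,"rx":0,"ry":0,"rz":0},{"tx":0.2,"ty":-0.2,"tz":5,"rx":0,"ry":0,"rz":0},{"tx":0.2,"ty":-0.2,"tz":5.2,"rx":0,"ry":0,"rz":0}]'

```text
time: 8.83
position: [0.6442, 0.1864, 0.0459]
tool_rot: [0.999, -0.04, -0.001, 0.0]
ft_force: [0.2, 0.3, -0.6]
grip_width: 0.0224
```

Request:
send_rows --deltas '[{"tx":0,"ty":0,"tz":0.1,"rx":0,"ry":0,"rz":0},{"tx":0,"ty":0,"tz":0.25,"rx":0,"ry":0,"rz":0},{"tx":0,"ty":0,"tz":0.4,"rx":0,"ry":0,"rz":0},{"tx":0,"ty":0,"tz":0.5,"rx":0,"ry":0,"rz":0},{"tx":0,"ty":0,"tz":0.5,"rx":0,"ry":0,"rz":0}]'

```text
time: 9.25
position: [0.6451, 0.1868, 0.0427]
tool_rot: [0.999, -0.04, 0.0, -0.0]
ft_force: [0.1, 1.2, -0.2]
grip_width: 0.0223
```

```bash
python3 - <<'E'
from wl import *
from tgt import *
go(*rx(.075),.0354,-.081)
c=cam('side'); save(c,'s6.png')
a=cv2.imread('pics/s6.png')[60:210,140:380]; cv2.imwrite('pics/s6z.png',cv2.resize(a,None,fx=3,fy=3,interpolation=3))
E
```

```text
t 9.25 pos [0.6451 0.1868 0.0427] q [0.12 0.77 1.42 0.   0.95 1.77] F [ 0.1  1.2 -0.2] w 22.3
delta cm [-0.34  0.01  0.73] rot [-0.    -0.001  0.002]
```

View pics/s6z.png

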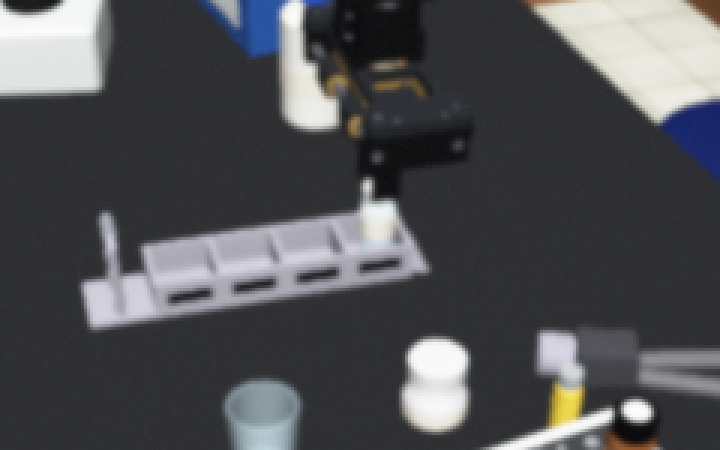

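Request:
send_rows --deltas '[{"tx":-0.3,"ty":0,"tz":0,"rx":0,"ry":0,"rz":0},{"tx":-0.3,"ty":0,"tz":0.2,"rx":0,"ry":0,"rz":0},{"tx":-0.3,"ty":0,"tz":0.4,"rx":0,"ry":0,"rz":0},{"tx":-0.3,"ty":0,"tz":0.6,"rx":0,"ry":0,"rz":0},{"tx":-0.3,"ty":0,"tz":0.6,"rx":0,"ry":0,"rz":0}]'

```text
time: 9.72
position: [0.6414, 0.187, 0.0356]
tool_rot: [0.999, -0.04, -0.0, 0.0]
ft_force: [-0.7, 0.3, -0.3]
grip_width: 0.0223
```

```bash
python3 - <<'E'
from tgt import *
go(*rx(.075),.0354,-.081)
E
```

```text
t 9.72 pos [0.6414 0.187  0.0356] q [0.12 0.78 1.43 0.   0.93 1.77] F [-0.7  0.3 -0.3] w 22.3
delta cm [0.03 0.   0.02] rot [0.    0.001 0.002]
```

Request:
send_rows --deltas '[{"tx":0,"ty":0,"tz":0.05,"rx":0,"ry":0,"rz":0},{"tx":0,"ty":0,"tz":0.1,"rx":0,"ry":0,"rz":0},{"tx":0,"ty":0,"tz":0.1,"rx":0,"ry":0,"rz":0}]'

```text
time: 9.97
position: [0.6421, 0.187, 0.0355]
tool_rot: [0.999, -0.04, 0.0, -0.0]
ft_force: [-0.2, 0.3, 1.0]
grip_width: 0.0225
```

Request:
send_rows --deltas '[{"tx":0,"ty":0,"tz":0.05,"rx":0,"ry":0,"rz":0},{"tx":0,"ty":0,"tz":0.1,"rx":0,"ry":0,"rz":0},{"tx":0,"ty":0,"tz":0.1,"rx":0,"ry":0,"rz":0}]'

```text
time: 10.22
position: [0.6425, 0.1871, 0.0355]
tool_rot: [0.999, -0.04, 0.001, -0.0]
ft_force: [-0.8, -0.4, 5.8]
grip_width: 0.0226
```

Contact came at the predicted height (Fz 5.8 N, TCP 35.5 mm). I'll unload slightly, open and rise.

Request:
send_rows --deltas '[{"tx":0,"ty":0,"tz":-0.1,"rx":0,"ry":0,"rz":0},{"tx":0,"ty":0,"tz":-0.12,"rx":0,"ry":0,"rz":0},{"tx":0,"ty":0,"tz":-0.12,"rx":0,"ry":0,"rz":0}]'

```text
time: 10.47
position: [0.642, 0.187, 0.0355]
tool_rot: [0.999, -0.04, 0.0, -0.0]
ft_force: [-0.2, 0.5, 1.9]
grip_width: 0.0224
```

Request:
send_rows --claw 5 --deltas '[{"tx":0,"ty":0,"tz":0,"rx":0,"ry":0,"rz":0},{"tx":0,"ty":0,"tz":0,"rx":0,"ry":0,"rz":0},{"tx":0,"ty":0,"tz":0,"rx":0,"ry":0,"rz":0},{"tx":0,"ty":0,"tz":0,"rx":0,"ry":0,"rz":0},{"tx":0,"ty":0,"tz":0,"rx":0,"ry":0,"rz":0}]'

```text
time: 10.88
position: [0.6417, 0.1869, 0.0352]
tool_rot: [0.999, -0.04, -0.0, 0.0]
ft_force: [0.4, 0.2, 0.4]
grip_width: 0.0461
```

Request:
send_rows --deltas '[{"tx":0,"ty":0,"tz":-0.5,"rx":0,"ry":0,"rz":0},{"tx":0,"ty":0,"tz":-2,"rx":0,"ry":0,"rz":0},{"tx":0,"ty":0,"tz":-5,"rx":0,"ry":0,"rz":0},{"tx":0,"ty":0,"tz":-9,"rx":0,"ry":0,"rz":0},{"tx":0,"ty":0,"tz":-13,"rx":0,"ry":0,"rz":0}]'

```text
time: 11.3
position: [0.6408, 0.1869, 0.166]
tool_rot: [0.999, -0.04, -0.001, 0.0]
ft_force: [1.0, 0.2, 0.0]
grip_width: 0.0501
```

```bash
python3 - <<'E'
from wl import *
from tgt import *
go(*hx(-.029),.17,.083)
c=cam('side'); save(c,'s7.png')
a=cv2.imread('pics/s7.png')[60:210,140:380]; cv2.imwrite('pics/s7z.png',cv2.resize(a,None,fx=3,fy=3,interpolation=3))
E
```

```text
t 11.3 pos [0.6408 0.1869 0.166 ] q [0.12 0.62 1.34 0.   1.18 1.77] F [1.  0.2 0. ] w 50.1
delta cm [-7.23 37.42 -0.36] rot [ 0.     0.003 -0.162]
```

View pics/s7z.png

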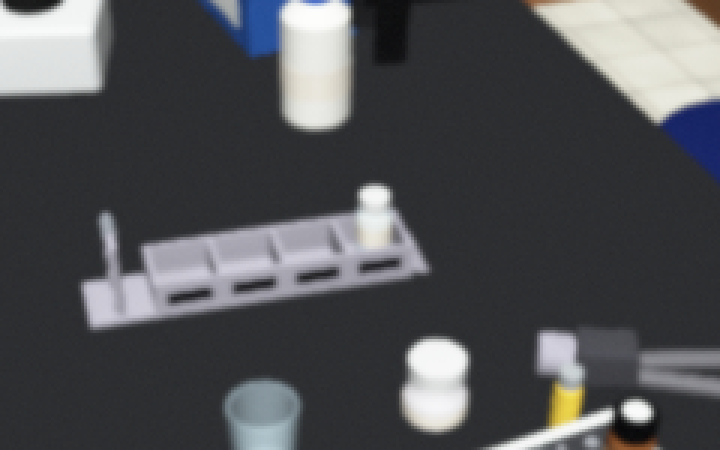

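c stands upright in the leading-end compartment. I'll go back for a.

Request:
send_rows --deltas '[{"tx":-0.7,"ty":3.9,"tz":-0.1,"rx":0,"ry":0,"rz":-0.04},{"tx":-1.4,"ty":7.8,"tz":-0.2,"rx":0,"ry":0,"rz":-0.08},{"tx":-2.1,"ty":11.7,"tz":-0.3,"rx":0,"ry":0,"rz":-0.12},{"tx":-2.8,"ty":15.6,"tz":-0.4,"rx":0,"ry":0,"rz":-0.162},{"tx":-3.7,"ty":19.5,"tz":-0.4,"rx":0,"ry":0,"rz":-0.162}]'

```text
time: 11.77
position: [0.5895, -0.006, 0.1701]
tool_rot: [0.999, 0.042, 0.001, 0.0]
ft_force: [1.0, -0.2, -0.1]
grip_width: 0.0496
```

Request:
send_rows --deltas '[{"tx":-1.4,"ty":3.8,"tz":0,"rx":0,"ry":0,"rz":0},{"tx":-2.8,"ty":7.6,"tz":0,"rx":0,"ry":0,"rz":0},{"tx":-4.2,"ty":11.4,"tz":0,"rx":0,"ry":0,"rz":0},{"tx":-5.5,"ty":14.8,"tz":0,"rx":0,"ry":0,"rz":0},{"tx":-6.4,"ty":17.1,"tz":0,"rx":0,"ry":0,"rz":0}]'

```text
time: 12.18
position: [0.539, -0.1836, 0.1699]
tool_rot: [0.999, 0.04, 0.0, 0.001]
ft_force: [0.6, 0.7, 0.3]
grip_width: 0.0497
```

Request:
send_rows --deltas '[{"tx":0,"ty":0,"tz":0,"rx":0,"ry":0,"rz":0},{"tx":0,"ty":0,"tz":0,"rx":0,"ry":0,"rz":0}]'

```text
time: 12.35
position: [0.5396, -0.1816, 0.1697]
tool_rot: [0.999, 0.04, 0.0, -0.0]
ft_force: [0.5, 0.8, 0.1]
grip_width: 0.0498
```

```bash
python3 - <<'E'
from wl import *
from tgt import *
go(*hx(-.029),.096,.083)
c=wcam('w8.png')
draw(c,H,R,'w8o.png',(0,0,512,384),1.5)
E
```

```text
t 12.35 pos [ 0.5396 -0.1816  0.1697] q [-0.52  0.48  1.6   0.    1.06  0.97] F [0.5 0.8 0.1] w 49.8
delta cm [-0.05 -0.12  7.37] rot [-0.    -0.001 -0.004]
```

View pics/w8o.png

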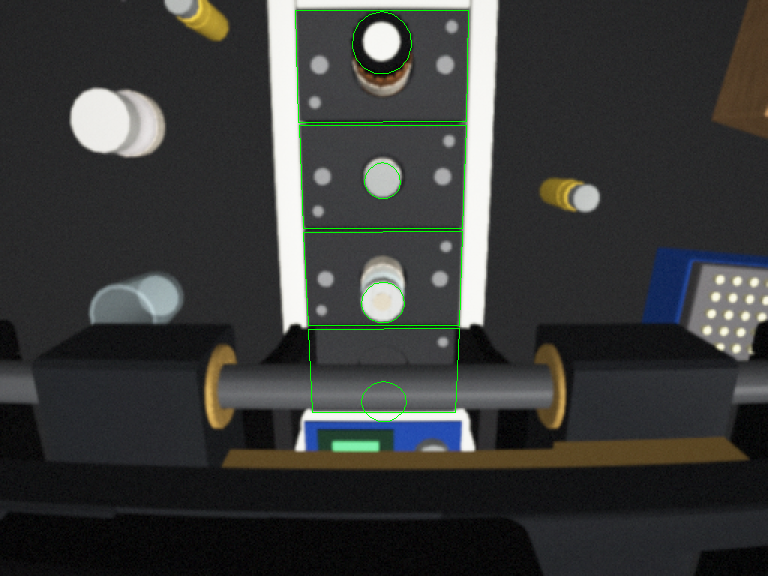

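The overlay is exact and a's cap at (383,301) lies under the TCP. I'll descend and grip.

Request:
send_rows --deltas '[{"tx":0,"ty":-0.1,"tz":1.5,"rx":0,"ry":0,"rz":0},{"tx":0,"ty":-0.1,"tz":3.5,"rx":0,"ry":0,"rz":0},{"tx":0,"ty":-0.1,"tz":5.5,"rx":0,"ry":0,"rz":0},{"tx":0,"ty":-0.1,"tz":7,"rx":0,"ry":0,"rz":0},{"tx":0,"ty":-0.1,"tz":7.4,"rx":0,"ry":0,"rz":0}]'

```text
time: 12.82
position: [0.5385, -0.1763, 0.0931]
tool_rot: [0.999, 0.043, -0.002, -0.002]
ft_force: [-0.9, 0.4, -0.2]
grip_width: 0.0499
```

Request:
send_rows --claw 1 --deltas '[{"tx":0,"ty":0,"tz":0,"rx":0,"ry":0,"rz":0},{"tx":0,"ty":0,"tz":0,"rx":0,"ry":0,"rz":0},{"tx":0,"ty":0,"tz":0,"rx":0,"ry":0,"rz":0},{"tx":0,"ty":0,"tz":0,"rx":0,"ry":0,"rz":0},{"tx":0,"ty":0,"tz":0,"rx":0,"ry":0,"rz":0}]'

```text
time: 13.23
position: [0.5405, -0.1794, 0.0965]
tool_rot: [0.999, 0.041, 0.001, 0.001]
ft_force: [-0.5, -0.1, 0.2]
grip_width: 0.0243
```

Request:
send_rows --deltas '[{"tx":0,"ty":0,"tz":0,"rx":0,"ry":0,"rz":0},{"tx":0,"ty":0,"tz":0,"rx":0,"ry":0,"rz":0},{"tx":0,"ty":0,"tz":0,"rx":0,"ry":0,"rz":0}]'

```text
time: 13.48
position: [0.5404, -0.1796, 0.0962]
tool_rot: [0.999, 0.041, 0.001, 0.0]
ft_force: [0.4, 0.0, 3.2]
grip_width: 0.0204
```

Request:
send_rows --deltas '[{"tx":0,"ty":0,"tz":0,"rx":0,"ry":0,"rz":0},{"tx":0,"ty":0,"tz":0,"rx":0,"ry":0,"rz":0}]'

```text
time: 13.65
position: [0.5404, -0.1796, 0.0962]
tool_rot: [0.999, 0.041, 0.001, 0.0]
ft_force: [-0.2, -0.5, 5.2]
grip_width: 0.0199
```

Request:
send_rows --deltas '[{"tx":0,"ty":0,"tz":-0.5,"rx":0,"ry":0,"rz":0},{"tx":0,"ty":0,"tz":-2,"rx":0,"ry":0,"rz":0},{"tx":0,"ty":0,"tz":-4,"rx":0,"ry":0,"rz":0},{"tx":0,"ty":0,"tz":-6,"rx":0,"ry":0,"rz":0},{"tx":0,"ty":0,"tz":-7.5,"rx":0,"ry":0,"rz":0}]'

```text
time: 14.07
position: [0.5397, -0.1791, 0.1715]
tool_rot: [0.999, 0.041, -0.0, -0.0]
ft_force: [-0.3, 0.0, -0.7]
grip_width: 0.0206
```

```bash
python3 - <<'E'
from wl import *
from tgt import *
go(*rx(.025),.175,-.081)
c=cam('side'); save(c,'s9.png')
a=cv2.imread('pics/s9.png')[150:350,160:400]; cv2.imwrite('pics/s9z.png',cv2.resize(a,None,fx=2.7,fy=2.7,interpolation=3))
E
```

```text
t 14.07 pos [ 0.5397 -0.1791  0.1715] q [-0.52  0.48  1.6   0.    1.06  0.97] F [-0.3  0.  -0.7] w 20.6
delta cm [  8.27 -36.45  -0.35] rot [-0.     0.     0.164]
```

View pics/s9z.png

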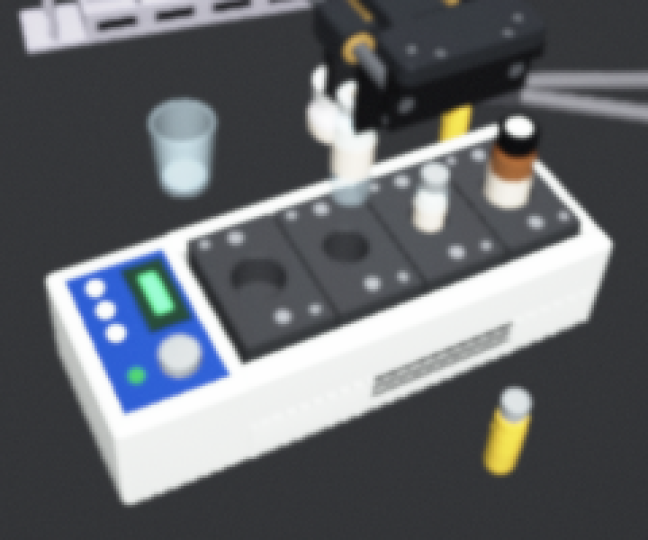

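a is out of its bore. I'll carry it to compartment x=+25.

Request:
send_rows --deltas '[{"tx":0.9,"ty":-3,"tz":0,"rx":0,"ry":0,"rz":0.03},{"tx":1.8,"ty":-6.9,"tz":0,"rx":0,"ry":0,"rz":0.07},{"tx":2.7,"ty":-10.8,"tz":0,"rx":0,"ry":0,"rz":0.11},{"tx":3.6,"ty":-14.7,"tz":0,"rx":0,"ry":0,"rz":0.15},{"tx":4.5,"ty":-18.6,"tz":0,"rx":0,"ry":0,"rz":0.164}]'

```text
time: 14.53
position: [0.5684, 0.0116, 0.1695]
tool_rot: [0.999, -0.042, -0.001, -0.0]
ft_force: [0.4, -0.3, 0.3]
grip_width: 0.0202
```

Request:
send_rows --deltas '[{"tx":0.2,"ty":-3.9,"tz":0,"rx":0,"ry":0,"rz":0},{"tx":0.4,"ty":-7.8,"tz":0,"rx":0,"ry":0,"rz":0},{"tx":0.6,"ty":-11.7,"tz":0,"rx":0,"ry":0,"rz":0},{"tx":0.8,"ty":-15.6,"tz":0,"rx":0,"ry":0,"rz":0},{"tx":1,"ty":-18.2,"tz":0,"rx":0,"ry":0,"rz":0}]'

```text
time: 14.95
position: [0.593, 0.1941, 0.1693]
tool_rot: [0.999, -0.04, -0.001, -0.0]
ft_force: [0.3, -0.9, -0.5]
grip_width: 0.0205
```

Request:
send_rows --deltas '[{"tx":0,"ty":0,"tz":0,"rx":0,"ry":0,"rz":0},{"tx":0,"ty":0,"tz":0,"rx":0,"ry":0,"rz":0}]'

```text
time: 15.12
position: [0.593, 0.1918, 0.1692]
tool_rot: [0.999, -0.039, -0.001, 0.0]
ft_force: [0.2, -0.3, -0.3]
grip_width: 0.0203
```

```bash
python3 - <<'E'
from wl import *
from tgt import *
go(*rx(.025),.0405,-.081)
c=wcam('w10.png')
draw(c,H,R,'w10o.png',(0,0,512,384),1.5)
E
```

```text
t 15.12 pos [0.593  0.1918 0.1692] q [ 0.13  0.56  1.46 -0.    1.13  1.78] F [ 0.2 -0.3 -0.3] w 20.3
delta cm [-0.08  0.08 12.87] rot [0.001 0.002 0.003]
```

View pics/w10o.png

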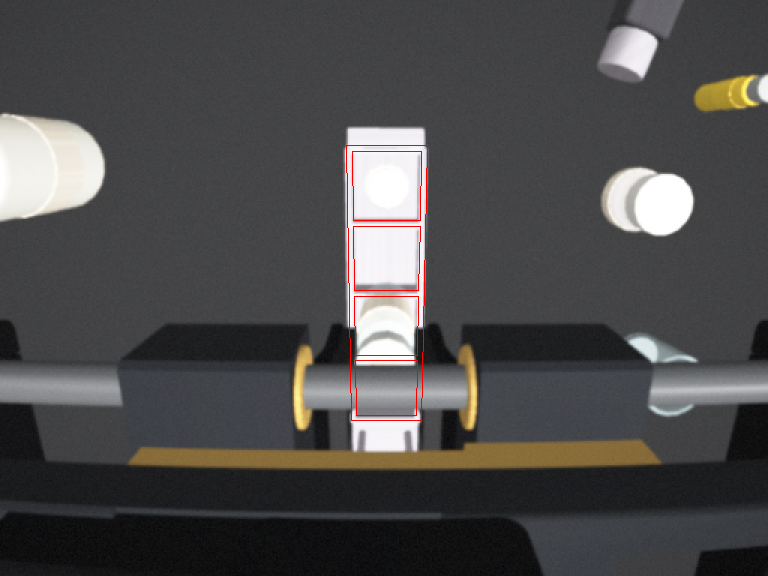

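Request:
send_rows --deltas '[{"tx":-0.1,"ty":0.1,"tz":2,"rx":0,"ry":0,"rz":0},{"tx":-0.1,"ty":0.1,"tz":5,"rx":0,"ry":0,"rz":0},{"tx":-0.1,"ty":0.1,"tz":8,"rx":0,"ry":0,"rz":0},{"tx":-0.1,"ty":0.1,"tz":10.5,"rx":0,"ry":0,"rz":0},{"tx":-0.1,"ty":0.1,"tz":11.8,"rx":0,"ry":0,"rz":0}]'

```text
time: 15.58
position: [0.5902, 0.1869, 0.0489]
tool_rot: [0.999, -0.042, -0.003, 0.001]
ft_force: [-0.4, -1.0, -0.7]
grip_width: 0.02
```

Request:
send_rows --deltas '[{"tx":0,"ty":0,"tz":0,"rx":0,"ry":0,"rz":0},{"tx":0,"ty":0,"tz":0.2,"rx":0,"ry":0,"rz":0},{"tx":0,"ty":0,"tz":0.5,"rx":0,"ry":0,"rz":0},{"tx":0,"ty":0,"tz":0.7,"rx":0,"ry":0,"rz":0},{"tx":0,"ty":0,"tz":0.7,"rx":0,"ry":0,"rz":0}]'

```text
time: 16.0
position: [0.5935, 0.1893, 0.0463]
tool_rot: [0.999, -0.041, 0.001, -0.0]
ft_force: [-0.6, 0.5, -1.0]
grip_width: 0.0204
```

```bash
python3 - <<'E'
from tgt import *
go(*rx(.025),.0402,-.081)
E
```

```text
t 16.0 pos [0.5935 0.1893 0.0463] q [ 0.13  0.72  1.55 -0.    0.87  1.78] F [-0.6  0.5 -1. ] w 20.4
delta cm [-0.17 -0.15  0.61] rot [-0.    -0.001 -0.001]
```

Request:
send_rows --deltas '[{"tx":-0.1,"ty":-0.1,"tz":0.1,"rx":0,"ry":0,"rz":0},{"tx":-0.1,"ty":-0.1,"tz":0.25,"rx":0,"ry":0,"rz":0},{"tx":-0.1,"ty":-0.1,"tz":0.4,"rx":0,"ry":0,"rz":0},{"tx":-0.1,"ty":-0.1,"tz":0.5,"rx":0,"ry":0,"rz":0},{"tx":-0.1,"ty":-0.1,"tz":0.5,"rx":0,"ry":0,"rz":0}]'

```text
time: 16.42
position: [0.5919, 0.1908, 0.0403]
tool_rot: [0.999, -0.041, -0.0, 0.0]
ft_force: [0.1, 0.4, -1.4]
grip_width: 0.0203
```

Request:
send_rows --deltas '[{"tx":0,"ty":0,"tz":0.05,"rx":0,"ry":0,"rz":0},{"tx":0,"ty":0,"tz":0.1,"rx":0,"ry":0,"rz":0},{"tx":0,"ty":0,"tz":0.1,"rx":0,"ry":0,"rz":0}]'

```text
time: 16.67
position: [0.5926, 0.1907, 0.0403]
tool_rot: [0.999, -0.041, 0.001, -0.0]
ft_force: [-0.4, 0.0, 3.9]
grip_width: 0.0202
```

Request:
send_rows --deltas '[{"tx":0,"ty":0,"tz":0.05,"rx":0,"ry":0,"rz":0},{"tx":0,"ty":0,"tz":0.1,"rx":0,"ry":0,"rz":0},{"tx":0,"ty":0,"tz":0.1,"rx":0,"ry":0,"rz":0}]'

```text
time: 16.92
position: [0.5932, 0.1908, 0.0402]
tool_rot: [0.999, -0.041, 0.001, -0.0]
ft_force: [-1.3, -1.5, 9.2]
grip_width: 0.02
```

Contact at 40.2 mm, as predicted. I'll unload and release.

Request:
send_rows --deltas '[{"tx":0,"ty":0,"tz":-0.1,"rx":0,"ry":0,"rz":0},{"tx":0,"ty":0,"tz":-0.18,"rx":0,"ry":0,"rz":0},{"tx":0,"ty":0,"tz":-0.18,"rx":0,"ry":0,"rz":0}]'

```text
time: 17.17
position: [0.592, 0.1907, 0.0403]
tool_rot: [0.999, -0.041, 0.0, 0.0]
ft_force: [-0.1, -0.5, 1.5]
grip_width: 0.0201
```

Request:
send_rows --claw 5 --deltas '[{"tx":0,"ty":0,"tz":0,"rx":0,"ry":0,"rz":0},{"tx":0,"ty":0,"tz":0,"rx":0,"ry":0,"rz":0},{"tx":0,"ty":0,"tz":0,"rx":0,"ry":0,"rz":0},{"tx":0,"ty":0,"tz":0,"rx":0,"ry":0,"rz":0},{"tx":0,"ty":0,"tz":0,"rx":0,"ry":0,"rz":0}]'

```text
time: 17.58
position: [0.5918, 0.1906, 0.0399]
tool_rot: [0.999, -0.041, -0.0, 0.0]
ft_force: [-0.5, -0.4, 0.2]
grip_width: 0.0452
```

Request:
send_rows --deltas '[{"tx":0,"ty":0,"tz":-0.5,"rx":0,"ry":0,"rz":0},{"tx":0,"ty":0,"tz":-2,"rx":0,"ry":0,"rz":0},{"tx":0,"ty":0,"tz":-5,"rx":0,"ry":0,"rz":0},{"tx":0,"ty":0,"tz":-9,"rx":0,"ry":0,"rz":0},{"tx":0,"ty":0,"tz":-13,"rx":0,"ry":0,"rz":0}]'

```text
time: 18.0
position: [0.5909, 0.1905, 0.1709]
tool_rot: [0.999, -0.041, -0.001, 0.0]
ft_force: [0.7, -0.1, -0.5]
grip_width: 0.0499
```

```bash
python3 - <<'E'
from wl import *
from tgt import *
go(*hx(.029),.17,.083)
c=cam('side'); save(c,'s11.png')
a=cv2.imread('pics/s11.png')[60:210,140:380]; cv2.imwrite('pics/s11z.png',cv2.resize(a,None,fx=3,fy=3,interpolation=3))
E
```

```text
t 18.0 pos [0.5909 0.1905 0.1709] q [0.13 0.55 1.47 0.   1.13 1.78] F [ 0.7 -0.1 -0.5] w 49.9
delta cm [ 3.57 36.44  0.1 ] rot [ 0.     0.003 -0.164]
```

View pics/s11z.png

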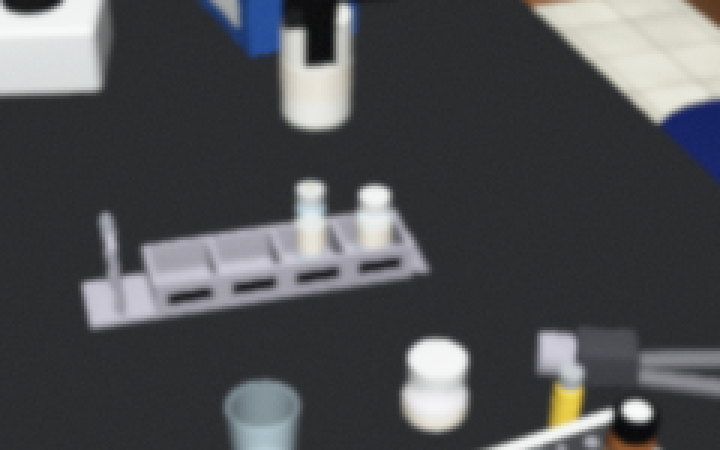

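Both placed vials are upright. I'll go for d.

Request:
send_rows --deltas '[{"tx":0.35,"ty":3.8,"tz":0,"rx":0,"ry":0,"rz":-0.04},{"tx":0.7,"ty":7.6,"tz":0,"rx":0,"ry":0,"rz":-0.08},{"tx":1.05,"ty":11.4,"tz":0,"rx":0,"ry":0,"rz":-0.12},{"tx":1.4,"ty":15.2,"tz":0,"rx":0,"ry":0,"rz":-0.164},{"tx":1.75,"ty":19,"tz":0,"rx":0,"ry":0,"rz":-0.164}]'

```text
time: 18.47
position: [0.5938, -0.0016, 0.1707]
tool_rot: [0.999, 0.042, 0.0, 0.0]
ft_force: [0.5, -0.4, -0.7]
grip_width: 0.0499
```

Request:
send_rows --deltas '[{"tx":-0.2,"ty":3.9,"tz":0,"rx":0,"ry":0,"rz":0},{"tx":-0.4,"ty":7.8,"tz":0,"rx":0,"ry":0,"rz":0},{"tx":-0.6,"ty":11.7,"tz":0,"rx":0,"ry":0,"rz":0},{"tx":-0.8,"ty":15,"tz":0,"rx":0,"ry":0,"rz":0},{"tx":-1.1,"ty":17.5,"tz":0,"rx":0,"ry":0,"rz":0}]'

```text
time: 18.88
position: [0.5978, -0.1789, 0.1706]
tool_rot: [0.999, 0.04, 0.001, 0.001]
ft_force: [0.6, 1.1, 0.7]
grip_width: 0.0503
```

Request:
send_rows --deltas '[{"tx":0,"ty":0,"tz":0,"rx":0,"ry":0,"rz":0},{"tx":0,"ty":0,"tz":0,"rx":0,"ry":0,"rz":0}]'

```text
time: 19.05
position: [0.5973, -0.1769, 0.1703]
tool_rot: [0.999, 0.04, 0.0, -0.0]
ft_force: [-1.4, 0.2, 0.8]
grip_width: 0.0501
```

```bash
python3 - <<'E'
from wl import *
from tgt import *
go(*hx(.029),.0955,.083)
c=wcam('w12.png')
draw(c,H,R,'w12o.png',(0,0,512,384),1.5)
E
```

```text
t 19.05 pos [ 0.5973 -0.1769  0.1703] q [-0.47  0.55  1.46  0.    1.13  1.02] F [-1.4  0.2  0.8] w 50.1
delta cm [-0.03 -0.13  7.48] rot [-0.    -0.    -0.003]
```

View pics/w12o.png

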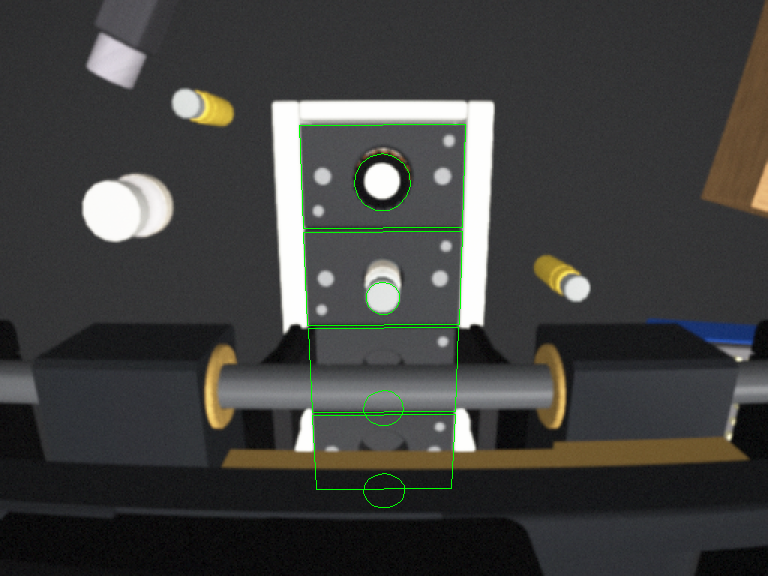

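Request:
send_rows --deltas '[{"tx":0,"ty":-0.1,"tz":1.5,"rx":0,"ry":0,"rz":0},{"tx":0,"ty":-0.1,"tz":3.5,"rx":0,"ry":0,"rz":0},{"tx":0,"ty":-0.1,"tz":5.5,"rx":0,"ry":0,"rz":0},{"tx":0,"ty":-0.1,"tz":6.8,"rx":0,"ry":0,"rz":0},{"tx":0,"ty":-0.1,"tz":7.5,"rx":0,"ry":0,"rz":0}]'

```text
time: 19.52
position: [0.5961, -0.1716, 0.0934]
tool_rot: [0.999, 0.043, -0.002, -0.001]
ft_force: [0.6, -0.6, 0.3]
grip_width: 0.0496
```

Request:
send_rows --claw 0.8 --deltas '[{"tx":0,"ty":0,"tz":0,"rx":0,"ry":0,"rz":0},{"tx":0,"ty":0,"tz":0,"rx":0,"ry":0,"rz":0},{"tx":0,"ty":0,"tz":0,"rx":0,"ry":0,"rz":0},{"tx":0,"ty":0,"tz":0,"rx":0,"ry":0,"rz":0},{"tx":0,"ty":0,"tz":0,"rx":0,"ry":0,"rz":0}]'

```text
time: 19.93
position: [0.5981, -0.1746, 0.0963]
tool_rot: [0.999, 0.041, 0.001, 0.0]
ft_force: [0.6, -0.0, -0.0]
grip_width: 0.0244
```

Request:
send_rows --deltas '[{"tx":0,"ty":0,"tz":0,"rx":0,"ry":0,"rz":0},{"tx":0,"ty":0,"tz":0,"rx":0,"ry":0,"rz":0},{"tx":0,"ty":0,"tz":0,"rx":0,"ry":0,"rz":0},{"tx":0,"ty":0,"tz":0,"rx":0,"ry":0,"rz":0}]'

```text
time: 20.27
position: [0.5979, -0.1748, 0.0959]
tool_rot: [0.999, 0.041, 0.001, 0.0]
ft_force: [0.5, -0.4, 3.1]
grip_width: 0.016
```

Request:
send_rows --deltas '[{"tx":0,"ty":0,"tz":0,"rx":0,"ry":0,"rz":0},{"tx":0,"ty":0,"tz":0,"rx":0,"ry":0,"rz":0}]'

```text
time: 20.43
position: [0.598, -0.1748, 0.0959]
tool_rot: [0.999, 0.041, 0.001, 0.0]
ft_force: [-0.2, -0.2, 4.1]
grip_width: 0.016
```

Request:
send_rows --deltas '[{"tx":0,"ty":0,"tz":-0.5,"rx":0,"ry":0,"rz":0},{"tx":0,"ty":0,"tz":-2,"rx":0,"ry":0,"rz":0},{"tx":0,"ty":0,"tz":-4,"rx":0,"ry":0,"rz":0},{"tx":0,"ty":0,"tz":-6,"rx":0,"ry":0,"rz":0},{"tx":0,"ty":0,"tz":-7.5,"rx":0,"ry":0,"rz":0}]'

```text
time: 20.85
position: [0.5974, -0.1744, 0.1713]
tool_rot: [0.999, 0.041, -0.0, -0.0]
ft_force: [-0.1, -0.5, -0.6]
grip_width: 0.0154
```

```bash
python3 - <<'E'
from wl import *
from tgt import *
go(*rx(-.025),.175,-.081)
c=cam('side'); save(c,'s13.png')
a=cv2.imread('pics/s13.png')[150:350,160:400]; cv2.imwrite('pics/s13z.png',cv2.resize(a,None,fx=2.7,fy=2.7,interpolation=3))
E
```

```text
t 20.85 pos [ 0.5974 -0.1744  0.1713] q [-0.46  0.55  1.46  0.    1.13  1.02] F [-0.1 -0.5 -0.6] w 15.4
delta cm [ -2.45 -37.27  -0.37] rot [-0.     0.     0.164]
```

View pics/s13z.png

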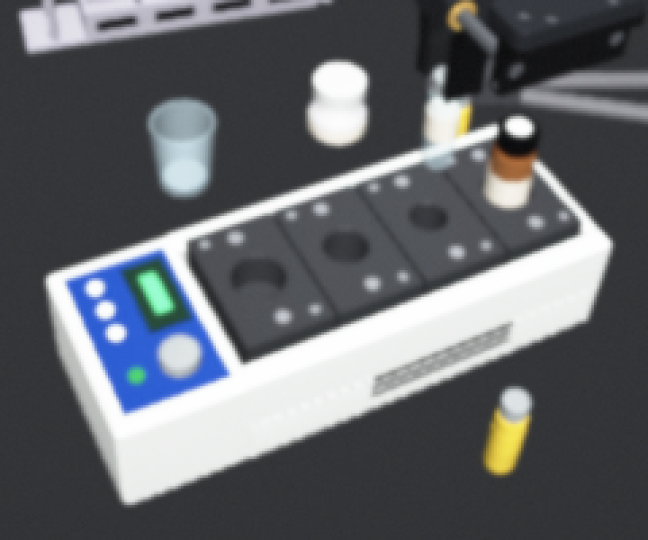

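Request:
send_rows --deltas '[{"tx":-0.2,"ty":-3,"tz":0,"rx":0,"ry":0,"rz":0.03},{"tx":-0.4,"ty":-6.9,"tz":0,"rx":0,"ry":0,"rz":0.07},{"tx":-0.6,"ty":-10.8,"tz":0,"rx":0,"ry":0,"rz":0.11},{"tx":-0.9,"ty":-14.7,"tz":0,"rx":0,"ry":0,"rz":0.15},{"tx":-1.2,"ty":-18.6,"tz":0,"rx":0,"ry":0,"rz":0.164}]'

```text
time: 21.32
position: [0.5688, 0.0115, 0.1693]
tool_rot: [0.999, -0.042, -0.001, -0.0]
ft_force: [0.0, -0.1, 0.7]
grip_width: 0.0158
```

Request:
send_rows --deltas '[{"tx":-0.9,"ty":-3.9,"tz":0,"rx":0,"ry":0,"rz":0},{"tx":-1.8,"ty":-7.8,"tz":0,"rx":0,"ry":0,"rz":0},{"tx":-2.7,"ty":-11.7,"tz":0,"rx":0,"ry":0,"rz":0},{"tx":-3.6,"ty":-15.6,"tz":0,"rx":0,"ry":0,"rz":0},{"tx":-4.3,"ty":-18.2,"tz":0,"rx":0,"ry":0,"rz":0}]'

```text
time: 21.73
position: [0.5402, 0.1981, 0.1694]
tool_rot: [0.999, -0.04, -0.001, -0.0]
ft_force: [1.3, -0.8, 0.2]
grip_width: 0.0161
```

Request:
send_rows --deltas '[{"tx":0,"ty":0,"tz":0,"rx":0,"ry":0,"rz":0},{"tx":0,"ty":0,"tz":0,"rx":0,"ry":0,"rz":0}]'

```text
time: 21.9
position: [0.5408, 0.1961, 0.1694]
tool_rot: [0.999, -0.039, -0.001, 0.0]
ft_force: [0.1, -0.4, 0.4]
grip_width: 0.0159
```

```bash
python3 - <<'E'
from wl import *
from tgt import *
go(*rx(-.025),.0369,-.081)
c=wcam('w14.png')
draw(c,H,R,'w14o.png',(0,0,512,384),1.5)
E
```

```text
t 21.9 pos [0.5408 0.1961 0.1694] q [ 0.15  0.49  1.59 -0.    1.07  1.8 ] F [ 0.1 -0.4  0.4] w 15.9
delta cm [ 0.16  0.09 13.25] rot [0.001 0.002 0.003]
```

View pics/w14o.png

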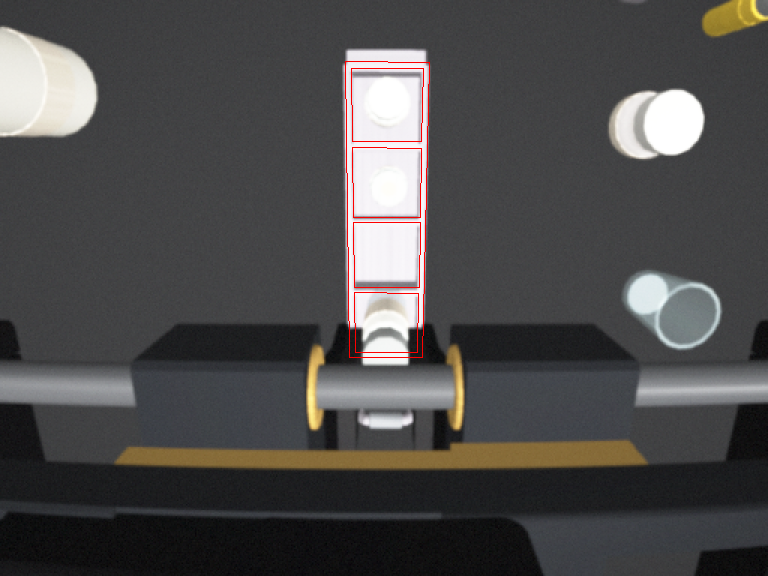

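Request:
send_rows --deltas '[{"tx":0.1,"ty":0,"tz":2,"rx":0,"ry":0,"rz":0},{"tx":0.1,"ty":0,"tz":5,"rx":0,"ry":0,"rz":0},{"tx":0.1,"ty":0,"tz":8,"rx":0,"ry":0,"rz":0},{"tx":0.1,"ty":0,"tz":10.5,"rx":0,"ry":0,"rz":0},{"tx":0.1,"ty":0,"tz":11.8,"rx":0,"ry":0,"rz":0}]'

```text
time: 22.37
position: [0.5412, 0.1922, 0.0489]
tool_rot: [0.999, -0.042, -0.003, 0.001]
ft_force: [0.1, -0.2, -0.2]
grip_width: 0.0154
```

Request:
send_rows --deltas '[{"tx":0,"ty":0,"tz":0,"rx":0,"ry":0,"rz":0},{"tx":0,"ty":0,"tz":0.2,"rx":0,"ry":0,"rz":0},{"tx":0,"ty":0,"tz":0.5,"rx":0,"ry":0,"rz":0},{"tx":0,"ty":0,"tz":0.7,"rx":0,"ry":0,"rz":0},{"tx":0,"ty":0,"tz":0.7,"rx":0,"ry":0,"rz":0}]'

```text
time: 22.78
position: [0.5437, 0.1945, 0.046]
tool_rot: [0.999, -0.041, 0.001, -0.0]
ft_force: [0.1, 0.8, 0.0]
grip_width: 0.0155
```

```bash
python3 - <<'E'
from tgt import *
go(*rx(-.025),.0369,-.081)
E
```

```text
t 22.78 pos [0.5437 0.1945 0.046 ] q [ 0.15  0.67  1.67 -0.    0.79  1.8 ] F [0.1 0.8 0. ] w 15.5
delta cm [-0.17 -0.04  0.91] rot [-0.    -0.002 -0.001]
```

Request:
send_rows --deltas '[{"tx":-0.1,"ty":0,"tz":0.15,"rx":0,"ry":0,"rz":0},{"tx":-0.1,"ty":0,"tz":0.35,"rx":0,"ry":0,"rz":0},{"tx":-0.1,"ty":0,"tz":0.55,"rx":0,"ry":0,"rz":0},{"tx":-0.1,"ty":0,"tz":0.7,"rx":0,"ry":0,"rz":0},{"tx":-0.1,"ty":0,"tz":0.8,"rx":0,"ry":0,"rz":0}]'

```text
time: 23.2
position: [0.5419, 0.1949, 0.0371]
tool_rot: [0.999, -0.041, -0.0, 0.0]
ft_force: [-0.1, -0.9, -0.1]
grip_width: 0.0157
```

Request:
send_rows --deltas '[{"tx":0,"ty":0,"tz":0.05,"rx":0,"ry":0,"rz":0},{"tx":0,"ty":0,"tz":0.1,"rx":0,"ry":0,"rz":0},{"tx":0,"ty":0,"tz":0.1,"rx":0,"ry":0,"rz":0}]'

```text
time: 23.45
position: [0.5427, 0.1949, 0.0369]
tool_rot: [0.999, -0.041, 0.001, -0.0]
ft_force: [0.5, -0.5, 4.1]
grip_width: 0.016
```

Request:
send_rows --deltas '[{"tx":0,"ty":0,"tz":0.03,"rx":0,"ry":0,"rz":0},{"tx":0,"ty":0,"tz":0.05,"rx":0,"ry":0,"rz":0},{"tx":0,"ty":0,"tz":0.05,"rx":0,"ry":0,"rz":0}]'

```text
time: 23.7
position: [0.5429, 0.1949, 0.0368]
tool_rot: [0.999, -0.041, 0.001, -0.0]
ft_force: [-1.8, -0.8, 7.4]
grip_width: 0.0159
```

Request:
send_rows --deltas '[{"tx":0,"ty":0,"tz":-0.08,"rx":0,"ry":0,"rz":0},{"tx":0,"ty":0,"tz":-0.14,"rx":0,"ry":0,"rz":0},{"tx":0,"ty":0,"tz":-0.14,"rx":0,"ry":0,"rz":0}]'

```text
time: 23.95
position: [0.5418, 0.1948, 0.037]
tool_rot: [0.999, -0.041, -0.0, 0.0]
ft_force: [0.2, -0.4, 0.9]
grip_width: 0.0158
```

Request:
send_rows --claw 5 --deltas '[{"tx":0,"ty":0,"tz":0,"rx":0,"ry":0,"rz":0},{"tx":0,"ty":0,"tz":0,"rx":0,"ry":0,"rz":0},{"tx":0,"ty":0,"tz":0,"rx":0,"ry":0,"rz":0},{"tx":0,"ty":0,"tz":0,"rx":0,"ry":0,"rz":0},{"tx":0,"ty":0,"tz":0,"rx":0,"ry":0,"rz":0}]'

```text
time: 24.37
position: [0.5419, 0.1948, 0.037]
tool_rot: [0.999, -0.041, -0.0, 0.0]
ft_force: [-0.0, 0.7, -0.3]
grip_width: 0.0415
```

Request:
send_rows --deltas '[{"tx":0,"ty":0,"tz":-0.5,"rx":0,"ry":0,"rz":0},{"tx":0,"ty":0,"tz":-2,"rx":0,"ry":0,"rz":0},{"tx":0,"ty":0,"tz":-5,"rx":0,"ry":0,"rz":0},{"tx":0,"ty":0,"tz":-9,"rx":0,"ry":0,"rz":0},{"tx":0,"ty":0,"tz":-13,"rx":0,"ry":0,"rz":0}]'

```text
time: 24.78
position: [0.5409, 0.1946, 0.168]
tool_rot: [0.999, -0.041, -0.001, 0.0]
ft_force: [1.1, 0.2, -0.5]
grip_width: 0.0498
```

```bash
python3 - <<'E'
from wl import *
from tgt import *
go(*hx(.087),.175,.083)
c=cam('side'); save(c,'s15.png')
a=cv2.imread('pics/s15.png')[60:210,140:380]; cv2.imwrite('pics/s15z.png',cv2.resize(a,None,fx=3,fy=3,interpolation=3))
E
```

```text
t 24.78 pos [0.5409 0.1946 0.168 ] q [0.15 0.49 1.59 0.   1.06 1.8 ] F [ 1.1  0.2 -0.5] w 49.8
delta cm [14.3  35.5  -0.72] rot [ 0.     0.003 -0.164]
```

View pics/s15z.png

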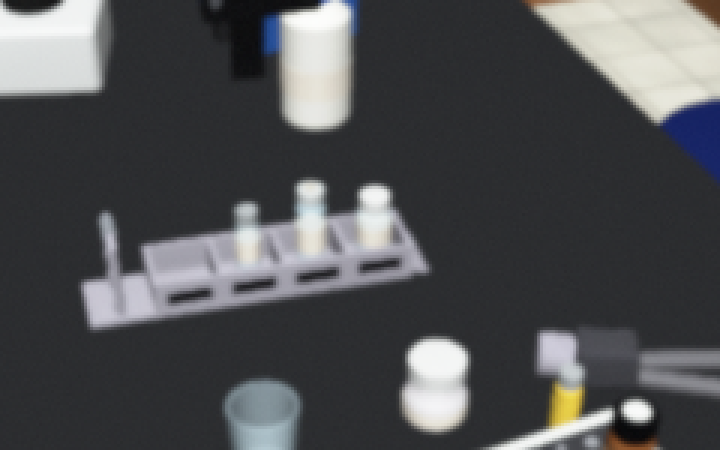

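Three are upright in order. I'll fetch amber b.

Request:
send_rows --deltas '[{"tx":1.4,"ty":3.6,"tz":-0.3,"rx":0,"ry":0,"rz":-0.04},{"tx":2.8,"ty":7.2,"tz":-0.7,"rx":0,"ry":0,"rz":-0.08},{"tx":4.2,"ty":10.8,"tz":-0.7,"rx":0,"ry":0,"rz":-0.12},{"tx":5.6,"ty":14.4,"tz":-0.7,"rx":0,"ry":0,"rz":-0.164},{"tx":7.2,"ty":18,"tz":-0.7,"rx":0,"ry":0,"rz":-0.164}]'

```text
time: 25.25
position: [0.5991, 0.0081, 0.1746]
tool_rot: [0.999, 0.042, 0.0, 0.0]
ft_force: [-0.1, 0.3, 0.1]
grip_width: 0.0501
```

Request:
send_rows --deltas '[{"tx":0.8,"ty":3.8,"tz":0,"rx":0,"ry":0,"rz":0},{"tx":1.6,"ty":7.6,"tz":0,"rx":0,"ry":0,"rz":0},{"tx":2.5,"ty":11.4,"tz":0,"rx":0,"ry":0,"rz":0},{"tx":3.4,"ty":15.2,"tz":0,"rx":0,"ry":0,"rz":0},{"tx":4.15,"ty":18.4,"tz":0,"rx":0,"ry":0,"rz":0}]'

```text
time: 25.67
position: [0.6563, -0.1734, 0.1744]
tool_rot: [0.999, 0.041, 0.0, 0.0]
ft_force: [0.2, 0.2, -0.5]
grip_width: 0.0503
```

Request:
send_rows --deltas '[{"tx":0,"ty":0,"tz":0,"rx":0,"ry":0,"rz":0},{"tx":0,"ty":0,"tz":0,"rx":0,"ry":0,"rz":0}]'

```text
time: 25.83
position: [0.6558, -0.1726, 0.1738]
tool_rot: [0.999, 0.04, 0.0, -0.0]
ft_force: [-0.1, 0.1, -0.3]
grip_width: 0.0502
```

```bash
python3 - <<'E'
from wl import *
from tgt import *
go(*hx(.087),.098,.083)
c=wcam('w16.png')
draw(c,H,R,'w16o.png',(0,0,512,384),1.5)
E
```

```text
t 25.83 pos [ 0.6558 -0.1726  0.1738] q [-0.42  0.62  1.31  0.    1.21  1.07] F [-0.1  0.1 -0.3] w 50.2
delta cm [-0.1  -0.19  7.58] rot [-0.    -0.    -0.004]
```

View pics/w16o.png

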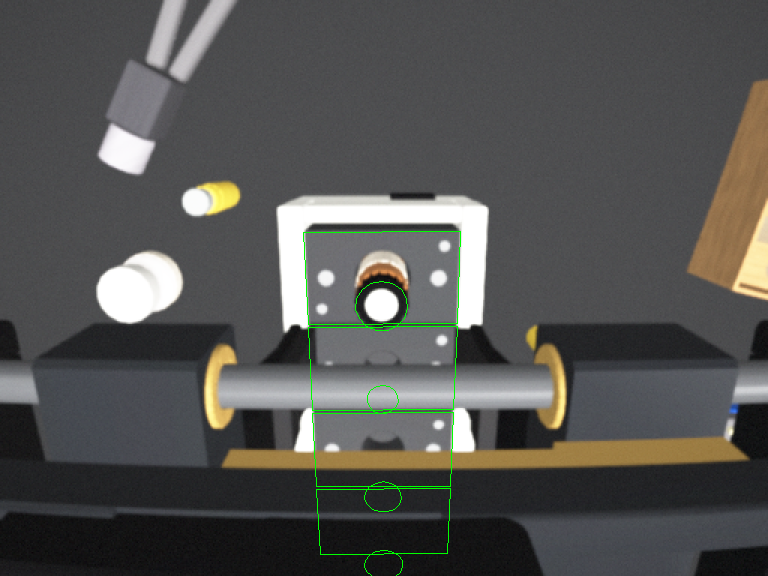

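Request:
send_rows --deltas '[{"tx":0,"ty":-0.1,"tz":1.5,"rx":0,"ry":0,"rz":0},{"tx":-0.1,"ty":-0.1,"tz":3.5,"rx":0,"ry":0,"rz":0},{"tx":-0.1,"ty":-0.1,"tz":5.5,"rx":0,"ry":0,"rz":0},{"tx":-0.1,"ty":-0.1,"tz":6.8,"rx":0,"ry":0,"rz":0},{"tx":-0.1,"ty":-0.1,"tz":7.6,"rx":0,"ry":0,"rz":0}]'

```text
time: 26.3
position: [0.6531, -0.1671, 0.0963]
tool_rot: [0.999, 0.042, -0.002, -0.001]
ft_force: [-0.2, -0.3, -0.5]
grip_width: 0.05
```

Request:
send_rows --claw 1.5 --deltas '[{"tx":0,"ty":0,"tz":0,"rx":0,"ry":0,"rz":0},{"tx":0,"ty":0,"tz":0,"rx":0,"ry":0,"rz":0},{"tx":0,"ty":0,"tz":0,"rx":0,"ry":0,"rz":0},{"tx":0,"ty":0,"tz":0,"rx":0,"ry":0,"rz":0},{"tx":0,"ty":0,"tz":0,"rx":0,"ry":0,"rz":0}]'

```text
time: 26.72
position: [0.6554, -0.1698, 0.0994]
tool_rot: [0.999, 0.041, 0.001, 0.001]
ft_force: [-0.7, -1.1, 1.7]
grip_width: 0.0247
```

Request:
send_rows --deltas '[{"tx":0,"ty":0,"tz":0,"rx":0,"ry":0,"rz":0},{"tx":0,"ty":0,"tz":0,"rx":0,"ry":0,"rz":0},{"tx":0,"ty":0,"tz":0,"rx":0,"ry":0,"rz":0},{"tx":0,"ty":0,"tz":0,"rx":0,"ry":0,"rz":0}]'

```text
time: 27.05
position: [0.6556, -0.17, 0.0993]
tool_rot: [0.999, 0.041, 0.001, 0.001]
ft_force: [-0.8, -0.8, 5.3]
grip_width: 0.0246
```

Request:
send_rows --deltas '[{"tx":0,"ty":0,"tz":-0.5,"rx":0,"ry":0,"rz":0},{"tx":0,"ty":0,"tz":-2,"rx":0,"ry":0,"rz":0},{"tx":0,"ty":0,"tz":-4.5,"rx":0,"ry":0,"rz":0},{"tx":0,"ty":0,"tz":-7,"rx":0,"ry":0,"rz":0},{"tx":0,"ty":0,"tz":-9,"rx":0,"ry":0,"rz":0}]'

```text
time: 27.47
position: [0.6544, -0.1692, 0.189]
tool_rot: [0.999, 0.041, -0.0, -0.0]
ft_force: [0.4, -0.7, -0.6]
grip_width: 0.0243
```

```bash
python3 - <<'E'
from wl import *
from tgt import *
go(*rx(-.075),.19,-.081)
c=cam('side'); save(c,'s17.png')
a=cv2.imread('pics/s17.png')[130:330,180:420]; cv2.imwrite('pics/s17z.png',cv2.resize(a,None,fx=2.7,fy=2.7,interpolation=3))
E
```

```text
t 27.47 pos [ 0.6544 -0.1692  0.189 ] q [-0.42  0.6   1.3   0.    1.24  1.07] F [ 0.4 -0.7 -0.6] w 24.3
delta cm [-13.11 -38.04  -0.06] rot [-0.001  0.001  0.164]
```

View pics/s17z.png

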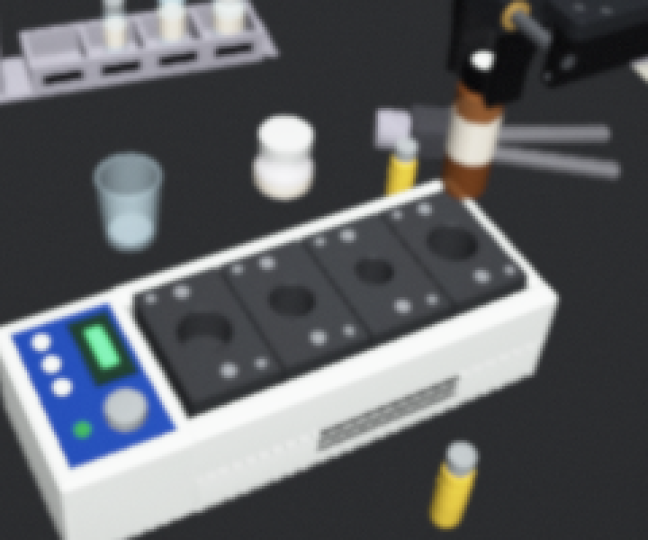

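Request:
send_rows --deltas '[{"tx":-1.1,"ty":-3,"tz":0,"rx":0,"ry":0,"rz":0.03},{"tx":-2.3,"ty":-6.6,"tz":0,"rx":0,"ry":0,"rz":0.07},{"tx":-3.5,"ty":-10.2,"tz":0,"rx":0,"ry":0,"rz":0.11},{"tx":-4.7,"ty":-13.8,"tz":0,"rx":0,"ry":0,"rz":0.15},{"tx":-6,"ty":-17.5,"tz":0,"rx":0,"ry":0,"rz":0.164}]'

```text
time: 27.93
position: [0.5787, 0.0014, 0.1872]
tool_rot: [0.999, -0.042, -0.001, -0.0]
ft_force: [1.5, 0.3, -0.4]
grip_width: 0.0246
```

Request:
send_rows --deltas '[{"tx":-1.8,"ty":-3.4,"tz":0,"rx":0,"ry":0,"rz":0},{"tx":-3.6,"ty":-6.8,"tz":0,"rx":0,"ry":0,"rz":0},{"tx":-5.4,"ty":-10.2,"tz":0,"rx":0,"ry":0,"rz":0},{"tx":-7.2,"ty":-13.4,"tz":0,"rx":0,"ry":0,"rz":0},{"tx":-9,"ty":-16.6,"tz":0,"rx":0,"ry":0,"rz":0}]'

```text
time: 28.35
position: [0.5022, 0.1743, 0.1874]
tool_rot: [0.999, -0.041, -0.001, 0.0]
ft_force: [0.8, 0.3, -0.6]
grip_width: 0.0246
```

Request:
send_rows --deltas '[{"tx":-1,"ty":-1.8,"tz":0,"rx":0,"ry":0,"rz":0},{"tx":-1.4,"ty":-2.5,"tz":0,"rx":0,"ry":0,"rz":0},{"tx":-1.4,"ty":-2.5,"tz":0,"rx":0,"ry":0,"rz":0},{"tx":-1.4,"ty":-2.5,"tz":0,"rx":0,"ry":0,"rz":0}]'

```text
time: 28.68
position: [0.4925, 0.1983, 0.1878]
tool_rot: [0.999, -0.04, -0.0, 0.0]
ft_force: [0.6, -0.5, -0.5]
grip_width: 0.024
```

```bash
python3 - <<'E'
from wl import *
from tgt import *
go(*rx(-.075),.0553,-.081)
c=wcam('w18.png')
draw(c,H,R,'w18o.png',(0,0,512,384),1.5)
E
```

```text
t 28.68 pos [0.4925 0.1983 0.1878] q [ 0.17  0.41  1.68 -0.    1.05  1.82] F [ 0.6 -0.5 -0.5] w 24.0
delta cm [-0.03 -0.08 13.25] rot [0.001 0.    0.001]
```

View pics/w18o.png

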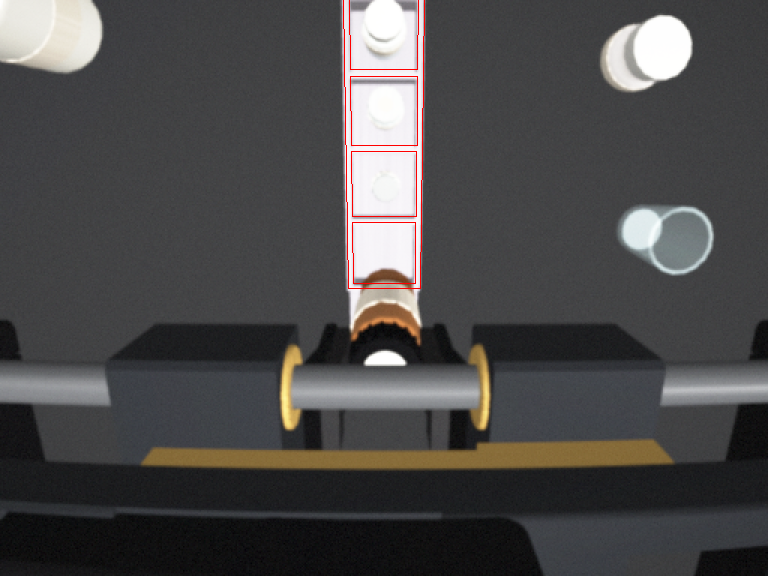

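Request:
send_rows --deltas '[{"tx":0,"ty":-0.1,"tz":2,"rx":0,"ry":0,"rz":0},{"tx":0,"ty":-0.1,"tz":5,"rx":0,"ry":0,"rz":0},{"tx":0,"ty":-0.1,"tz":8,"rx":0,"ry":0,"rz":0},{"tx":0,"ty":-0.1,"tz":10.5,"rx":0,"ry":0,"rz":0},{"tx":0,"ty":-0.1,"tz":11.8,"rx":0,"ry":0,"rz":0}]'

```text
time: 29.15
position: [0.4916, 0.1975, 0.0672]
tool_rot: [0.999, -0.042, -0.002, 0.001]
ft_force: [-0.3, -0.5, -0.8]
grip_width: 0.0245
```

Request:
send_rows --deltas '[{"tx":0,"ty":0,"tz":0,"rx":0,"ry":0,"rz":0},{"tx":0,"ty":0,"tz":0.2,"rx":0,"ry":0,"rz":0},{"tx":0,"ty":0,"tz":0.5,"rx":0,"ry":0,"rz":0},{"tx":0,"ty":0,"tz":0.7,"rx":0,"ry":0,"rz":0},{"tx":0,"ty":0,"tz":0.7,"rx":0,"ry":0,"rz":0}]'

```text
time: 29.57
position: [0.4931, 0.1996, 0.0638]
tool_rot: [0.999, -0.041, 0.001, -0.0]
ft_force: [-1.0, 0.2, -0.3]
grip_width: 0.0245
```

```bash
python3 - <<'E'
from tgt import *
go(*rx(-.075),.0553,-.081)
E
```

```text
t 29.57 pos [0.4931 0.1996 0.0638] q [ 0.17  0.6   1.78 -0.    0.76  1.83] F [-1.   0.2 -0.3] w 24.5
delta cm [-0.08  0.06  0.85] rot [-0.    -0.002 -0.001]
```

Request:
send_rows --deltas '[{"tx":0,"ty":0,"tz":0.15,"rx":0,"ry":0,"rz":0},{"tx":0,"ty":0,"tz":0.35,"rx":0,"ry":0,"rz":0},{"tx":0,"ty":0,"tz":0.55,"rx":0,"ry":0,"rz":0},{"tx":0,"ty":0,"tz":0.65,"rx":0,"ry":0,"rz":0},{"tx":0,"ty":0,"tz":0.7,"rx":0,"ry":0,"rz":0}]'

```text
time: 29.98
position: [0.4922, 0.1998, 0.056]
tool_rot: [0.999, -0.04, -0.0, 0.0]
ft_force: [1.1, -0.0, 0.1]
grip_width: 0.0243
```

Request:
send_rows --deltas '[{"tx":0,"ty":0,"tz":0.05,"rx":0,"ry":0,"rz":0},{"tx":0,"ty":0,"tz":0.1,"rx":0,"ry":0,"rz":0},{"tx":0,"ty":0,"tz":0.1,"rx":0,"ry":0,"rz":0}]'

```text
time: 30.23
position: [0.4926, 0.1998, 0.0554]
tool_rot: [0.999, -0.041, 0.0, -0.0]
ft_force: [-0.3, 0.2, 1.5]
grip_width: 0.0247
```

Request:
send_rows --deltas '[{"tx":0,"ty":0,"tz":0.05,"rx":0,"ry":0,"rz":0},{"tx":0,"ty":0,"tz":0.08,"rx":0,"ry":0,"rz":0},{"tx":0,"ty":0,"tz":0.08,"rx":0,"ry":0,"rz":0}]'

```text
time: 30.48
position: [0.493, 0.1998, 0.0553]
tool_rot: [0.999, -0.04, 0.001, -0.0]
ft_force: [-0.4, -0.6, 6.6]
grip_width: 0.0248
```

Request:
send_rows --deltas '[{"tx":0,"ty":0,"tz":-0.07,"rx":0,"ry":0,"rz":0},{"tx":0,"ty":0,"tz":-0.12,"rx":0,"ry":0,"rz":0},{"tx":0,"ty":0,"tz":-0.12,"rx":0,"ry":0,"rz":0}]'

```text
time: 30.73
position: [0.4922, 0.1998, 0.0554]
tool_rot: [0.999, -0.041, -0.0, -0.0]
ft_force: [-0.6, -0.4, 0.0]
grip_width: 0.0245
```

Request:
send_rows --claw 5.5 --deltas '[{"tx":0,"ty":0,"tz":0,"rx":0,"ry":0,"rz":0},{"tx":0,"ty":0,"tz":0,"rx":0,"ry":0,"rz":0},{"tx":0,"ty":0,"tz":0,"rx":0,"ry":0,"rz":0},{"tx":0,"ty":0,"tz":0,"rx":0,"ry":0,"rz":0},{"tx":0,"ty":0,"tz":0,"rx":0,"ry":0,"rz":0}]'

```text
time: 31.15
position: [0.4923, 0.1998, 0.0555]
tool_rot: [0.999, -0.041, -0.0, -0.0]
ft_force: [1.0, -0.7, -0.7]
grip_width: 0.0498
```

Request:
send_rows --deltas '[{"tx":0,"ty":0,"tz":-0.5,"rx":0,"ry":0,"rz":0},{"tx":0,"ty":0,"tz":-2,"rx":0,"ry":0,"rz":0},{"tx":0,"ty":0,"tz":-5,"rx":0,"ry":0,"rz":0},{"tx":0,"ty":0,"tz":-9,"rx":0,"ry":0,"rz":0},{"tx":0,"ty":0,"tz":-13,"rx":0,"ry":0,"rz":0}]'

```text
time: 31.57
position: [0.4912, 0.1995, 0.1865]
tool_rot: [0.999, -0.041, -0.001, 0.0]
ft_force: [0.6, -0.1, 0.4]
grip_width: 0.0551
```

Request:
send_rows --deltas '[{"tx":0,"ty":3,"tz":-1,"rx":0,"ry":0,"rz":0},{"tx":0,"ty":6,"tz":-1,"rx":0,"ry":0,"rz":0},{"tx":0,"ty":9,"tz":-1,"rx":0,"ry":0,"rz":0},{"tx":0,"ty":9,"tz":-1,"rx":0,"ry":0,"rz":0},{"tx":0,"ty":9,"tz":-1,"rx":0,"ry":0,"rz":0}]'

```text
time: 31.98
position: [0.485, 0.1091, 0.1961]
tool_rot: [0.999, -0.042, 0.0, -0.0]
ft_force: [0.3, 0.4, 0.6]
grip_width: 0.0551
```

```bash
python3 - <<'E'
from wl import *
from tgt import *
go(*rx(-.075),.19,-.081)
ca=cam('side'); save(ca,'s20.png'); cb=cam('scene'); save(cb,'sc20.png')
a=cv2.imread('pics/s20.png')[90:240,140:380]; cv2.imwrite('pics/s20z.png',cv2.resize(a,None,fx=3,fy=3,interpolation=3))
a=cv2.imread('pics/sc20.png')[130:260,130:390]; cv2.imwrite('pics/sc20z.png',cv2.resize(a,None,fx=3,fy=3,interpolation=3))
for n,c in [('side',ca),('scene',cb)]:
    P=cloud(c)
    for l in ['vial_a','beaker','cap_jar']:
        for r in robot.outline_of(l,n):
            X=P[r['pixels']&(c['z_map']>0)]
            if len(X): print(n,l,round(r['p'],2),np.round(np.median(X,0),3),'zmax',np.round(np.percentile(X[:,2],95),3))
E
```

```text
t 31.98 pos [0.485  0.1091 0.1961] q [-0.    0.35  1.75  0.    1.04  1.65] F [0.3 0.4 0.6] w 55.1
delta cm [-0.03 -9.03  0.61] rot [-0.    -0.    -0.003]
side vial_a 0.89 [ 0.589 -0.306  0.043] zmax 0.066
side vial_a 0.86 [0.489 0.189 0.07 ] zmax 0.101
side vial_a 0.6 [ 0.683 -0.057  0.049] zmax 0.066
side vial_a 0.59 [0.538 0.188 0.047] zmax 0.07
side vial_a 0.58 [0.638 0.18  0.042] zmax 0.066
side vial_a 0.55 [0.586 0.182 0.056] zmax 0.08
side beaker 0.69 [ 0.487 -0.019  0.04 ] zmax 0.058
side beaker 0.2 [0.637 0.179 0.047] zmax 0.066
side cap_jar 0.66 [ 0.611 -0.006  0.038] zmax 0.051
side cap_jar 0.59 [0.537 0.188 0.05 ] zmax 0.07
scene vial_a 0.76 [ 0.602 -0.297  0.042] zmax 0.064
scene vial_a 0.75 [0.652 0.184 0.048] zmax 0.066
scene vial_a 0.65 [ 0.697 -0.05   0.038] zmax 0.064
scene vial_a 0.62 [0.601 0.186 0.056] zmax 0.079
scene vial_a 0.55 [0.549 0.189 0.055] zmax 0.069
scene vial_a 0.53 [0.504 0.194 0.072] zmax 0.099
scene beaker 0.82 [ 0.507 -0.006  0.04 ] zmax 0.056
scene beaker 0.56 [ 0.598 -0.172  0.089] zmax 0.091
scene cap_jar 0.58 [0.634 0.007 0.038] zmax 0.05
```

View pics/s20z.png

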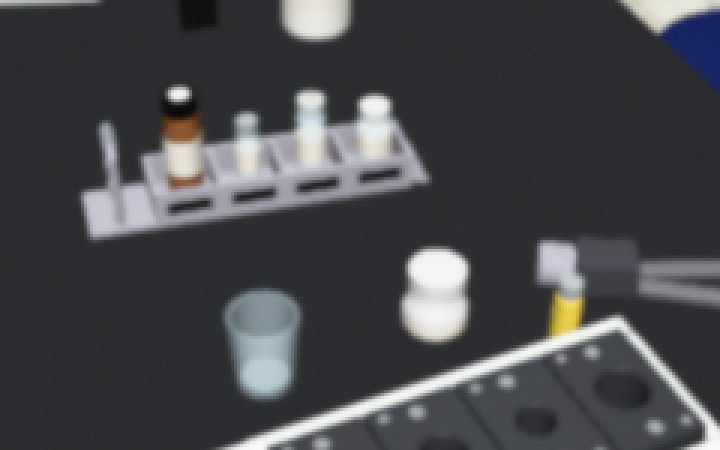

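View pics/sc20z.png

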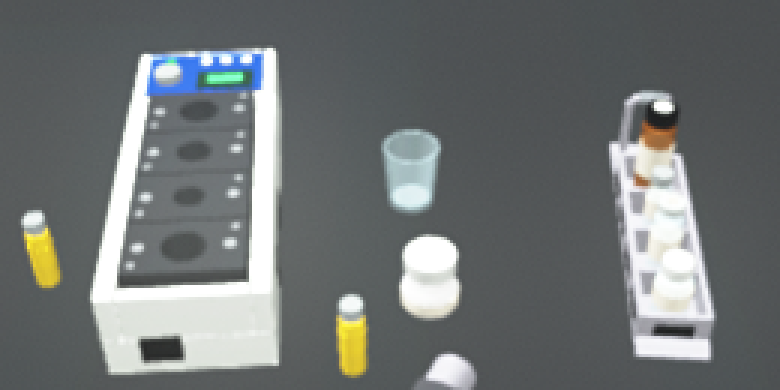

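All four vials stand upright in order, with tops at 66, 80, 70 and 101 mm against the expected 65, 79, 69 and 99. The beaker and jar have not moved. I'll hand the job in.

```bash
python3 -c "
from rig import robot
print(robot.hand_in())"
```

```text
the job is handed in; nothing more can be done
None
```

I moved all four vials from the heater to the sample rack in run order. From the end farthest from the handle, the rack now holds c (white cap), a (crimp cap), d (slim, grey cap) and b (amber). I lowered each vial until the wrist force showed it was on the compartment floor, then released it. The contact forces were about 6 to 9 N. The job was handed in after about 32 s of the 125 s allowed.

My last checks in the side and scene cameras showed:
- **Vials:** all four are upright, one to a compartment. Their tops are within about 2 mm of the heights they should have on the rack floor.
- **Bystanders:** the beaker, the cap jar and both yellow look-alikes are where they started, to within about 1 mm.
- **Robot:** it is clear of everything.

None of the checks on the finished placement failed. Along the way:
- My first move call was refused for missing keys, and nothing moved.
- The finger opening read about 1 to 4 mm less than the vial sizes given. This made it unclear whether some vials were held by the cap or the glass, but none slipped.
- A few network detections were wrong, such as a vial labelled as the jar, and I ignored them.

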